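# Relay up the parts tumbler, load it and start it

### The arm

A 6-joint arm with a two-finger parallel gripper is mounted at the origin on the work surface. World frame = base frame: x ahead of the robot, y to its left, z up, the work surface at z = 0. Lengths are in mm, angles in rad, forces in N, time in s.
With the tool pointing down it reaches from about 275 to 1000 mm from the base axis. Payload 8.4 kg.
Tool frame: the origin (TCP) lies on the centre line of the jaws, within the pads' length; the fingertips stand 22 mm ahead of it and the grasp point (between the pads) lies 3 mm ahead of it; z points along the fingers, y is the direction in which the jaws open and shut (so a half turn about z gives the same grasp; the last joint's range is limited). The gripper opens to 85 mm and grips with 20 to 120 N. Pads are 22 mm wide; open, the fingers measure 114 mm over their backs; the gripper's body (76 mm by 85 mm) begins 54 mm behind the grasp point. The pads swing forward as they close: fully open they stand 13 mm farther back than shut.
Start: joints at [-1.266, 0.353, 1.633, -0, 1.155, -0.002], TCP at [188.755, -595.819, 253.281] pointing down, gripper open.
Joint ranges: [-2.63, 2.63], [-0.92, 2.1], [0.06, 2.66], [-1.3, 4.44], [0, 2.69], [-3.02, 3.02]. Speed limits (rad/s): [2.22, 2.22, 2.79, 3.14, 3.14, 3.14].

### API

Orientations are given as [roll, pitch, yaw] about the fixed x, y, z axes, in that order (R = Rz(yaw) Ry(pitch) Rx(roll)).
In Python, from rig import r gives the robot as it stands.
- The arm moves only by the tool carry_out, never from a script. Its argument "rows" is text: rows parted by semicolons, each of 5 numbers parted by spaces: the opening, from 0 (shut) to 1 (fully open), then the shift along the tool's x, y, z in units of 30 mm (1.0 is 30 mm), then the turn about the tool's z in units of 8 degrees (1.0 is 8 degrees). A call has 1 to 12 rows; each row shifts and turns the commanded pose from where the row before left it, along the tool's axes as they then stand; what a row does not reach is not made up. A row lasts 1/8 s, in which the tool goes at most 62.5 mm and 10.7 degrees, less where a joint would pass 70% of its speed; a pose out of reach is approached as far as the arm can. A call is refused whole if a number of a shift passes 1 or a number of a turn 1, either way. A call with a gripper value outside its range is refused whole. The fingers move at their own pace and stop on an object; "newtons" is the grip in N (left out, the last holds). Time passes only in rows, so rows that do not move let the fingers close. It gives the time, the measured TCP pose, the force and the opening at its end, in the units of the state.
- r.sense(): the state, without advancing time (a new reading comes with each control period).
- r.grab_frame(name): name is "side" or "top" or "wrist"; returns the picture (400x640x3 uint8, blue, green, red); there is no depth.
- r.get_calibration(name): a dict with "intrinsics" (3x3 intrinsics, pixels), "k1" (the pictures are not rectified: a ray, as slopes to the right and down, at radius r is drawn at 1 + k1 r^2 times it, then the intrinsics apply), "position" and "rotation" of the camera in the world. Camera axes: x right, y up, looking along -z (the intrinsics and any distortion apply to the point x, -y, -z); pixel columns grow to the right and rows downward; lengths in mm; the calibration is good to about 2 mm. A picture is of the moment at which its call begins: read the wrist's pose just before it. get_calibration takes no time and is no camera call; for the wrist camera it gives the pose at the moment of the call.
- r.sign_off(): hands the job in, once; it reports no verdict.
The state is a dict: "clock": time; "qpos": joint angles; "qvel": joint speeds; "joint_efforts": joint torques, N m; "eef_pos": TCP position; "tcp_rot": TCP orientation; "contact_force": force on the tool from outside, world axes, zero at the start; "wrist_torque": the same for the moment, N m; "opening": opening from 0.0 (shut) to 1.0 (fully open).
Only numpy, scipy, OpenCV 4.12 (cv2) and the standard library are available. Lean on these libraries where they do the work, as an engineer would, in place of code of your own. Each camera call takes 0.05 s, during which the arm holds its last target.

### The job

Get the bench parts tumbler running: plug every yellow relay fully home into a pocket of the grey relay base and swing the red lever of each pocket you filled fully shut over it. Once all the relays are locked in, tip all the brass bushes out of the carry tray into the tumbler's hopper and set the empty tray back upright on the middle of its blue mat; then, last of all, press the green start button right down and let go. Leave the other things on the bench where they are.

Things in the scene. Friction and masses are not known exactly. Their poses are not given: they have to be found in the camera images.
- pocket1 (a point): Centre of the FLOOR, 14 mm above the bench, of one of 3 pockets 80 mm apart along y in the grey relay base (fixed, 90 x 260 mm, 30 mm high). Axes: base's, z up. Pocket 37 mm (x) by 43 mm (y), 16 mm deep, mouth chamfered 2 mm: a relay fits with 1.5 mm play each side, its x along the pocket's x, either way round. Its red lever turns on a post 38 mm away along +y.
- lever1 (a joint): Red lever of pocket 1, rad: 0 = shut (stop), over the pocket, 2 mm above a seated relay; opens to 1.9, starts 1.4-1.75. At q the arm points from its upright post along (-sin q, -cos q) in the pocket's x, y. 45 mm from the post axis it bears an upright red pin 14 mm thick. Arm, hub: 66-74 mm above bench; pin free 74-94 mm. Stays where left (2-3 N). A relay not fully down blocks it.
- pocket2 (a point): Centre of the FLOOR, 14 mm above the bench, of one of 3 pockets 80 mm apart along y in the grey relay base (fixed, 90 x 260 mm, 30 mm high). Axes: base's, z up. Pocket 37 mm (x) by 43 mm (y), 16 mm deep, mouth chamfered 2 mm: a relay fits with 1.5 mm play each side, its x along the pocket's x, either way round. Its red lever turns on a post 38 mm away along +y.
- lever2 (a joint): Red lever of pocket 2, rad: 0 = shut (stop), over the pocket, 2 mm above a seated relay; opens to 1.9, starts 1.4-1.75. At q the arm points from its upright post along (-sin q, -cos q) in the pocket's x, y. 45 mm from the post axis it bears an upright red pin 14 mm thick. Arm, hub: 66-74 mm above bench; pin free 74-94 mm. Stays where left (2-3 N). A relay not fully down blocks it.
- pocket3 (a point): Centre of the FLOOR, 14 mm above the bench, of one of 3 pockets 80 mm apart along y in the grey relay base (fixed, 90 x 260 mm, 30 mm high). Axes: base's, z up. Pocket 37 mm (x) by 43 mm (y), 16 mm deep, mouth chamfered 2 mm: a relay fits with 1.5 mm play each side, its x along the pocket's x, either way round. Its red lever turns on a post 38 mm away along +y.
- lever3 (a joint): Red lever of pocket 3, rad: 0 = shut (stop), over the pocket, 2 mm above a seated relay; opens to 1.9, starts 1.4-1.75. At q the arm points from its upright post along (-sin q, -cos q) in the pocket's x, y. 45 mm from the post axis it bears an upright red pin 14 mm thick. Arm, hub: 66-74 mm above bench; pin free 74-94 mm. Stays where left (2-3 N). A relay not fully down blocks it.
- relay_a: Plug-in relay, yellow case on a black foot with a white top label, 34 x 40 mm and 50 mm tall (x, y, z), 0.09 kg, the same either way round. Starts standing upright on the bench. Origin: centre of its underside. All the relays are alike; any may go in any pocket. May be absent (two or three are there).
- relay_b: Plug-in relay, yellow case on a black foot with a white top label, 34 x 40 mm and 50 mm tall (x, y, z), 0.09 kg, the same either way round. Starts standing upright on the bench. Origin: centre of its underside. All the relays are alike; any may go in any pocket. May be absent (two or three are there).
- relay_c: Plug-in relay, yellow case on a black foot with a white top label, 34 x 40 mm and 50 mm tall (x, y, z), 0.09 kg, the same either way round. Starts standing upright on the bench. Origin: centre of its underside. All the relays are alike; any may go in any pocket. May be absent (two or three are there).
- hopper (a point): Centre of the floor, 45 mm above the bench, of the tumbler's feed hopper: a fixed open-topped square metal box, 178 x 178 mm inside, walls 6 mm, rim 120 mm above the bench, on a blue base of 190 x 190 mm. x, y along its sides, z up. A grey motor, 76 mm in diameter, axis 45 mm above the bench, sticks out 65 mm on its +x side.
- tray: Grey tray 130 (x) x 110 mm (y), 0.22 kg; origin: centre of underside. Walls 30 mm high along the long sides (y +-52); both short ends (+x, -x) open save a ramp rising 9 mm to the edge: parts slide out over either end when tipped about 60 degrees. A bridge over its middle, 64 mm high, bears an orange upright grip fin, 40 mm long (x), 12 mm thick (y), 64-104 mm above the underside.
- bush1: Worn brass bearing bush, a cylinder 24 mm in diameter and 20 mm tall, 0.035 kg. Origin: centre of its underside as it starts, its axis is z. Starts standing in the tray. May be absent (three to five are there).
- bush2: Worn brass bearing bush, a cylinder 24 mm in diameter and 20 mm tall, 0.035 kg. Origin: centre of its underside as it starts, its axis is z. Starts standing in the tray. May be absent (three to five are there).
- bush3: Worn brass bearing bush, a cylinder 24 mm in diameter and 20 mm tall, 0.035 kg. Origin: centre of its underside as it starts, its axis is z. Starts standing in the tray. May be absent (three to five are there).
- bush4: Worn brass bearing bush, a cylinder 24 mm in diameter and 20 mm tall, 0.035 kg. Origin: centre of its underside as it starts, its axis is z. Starts standing in the tray. May be absent (three to five are there).
- bush5: Worn brass bearing bush, a cylinder 24 mm in diameter and 20 mm tall, 0.035 kg. Origin: centre of its underside as it starts, its axis is z. Starts standing in the tray. May be absent (three to five are there).
- mat: Blue mat 170 x 150 mm (x, y), 4 mm thick, fixed to the bench, the tray's place. Origin: centre of its underside, on the bench.
- start (a joint): Travel (m) of the green start button: 0 = up, 0.006 = fully pressed, about 5 N; it springs back.
- start_top (a point): Centre of the top face of the green start button (32 mm in diameter, on a yellow housing fixed to the bench); it is pressed straight down. The button may be released at once.
- turbo_core: Turbocharger core standing at the back, about 84 mm wide, 106 mm tall: a bystander, to be left alone.
- hammer: Hammer lying at the left: a bystander, to be left alone.
- spanner: Spanner lying at the back behind the relay base: a bystander, to be left alone.
- driver: Screwdriver lying at the right: a bystander, to be left alone.
- grease_can: Red-labelled grease can, 60 mm in diameter, 100 mm tall, at the right: a bystander, to be left alone.
Not all that is in view belongs to the job. Leave any orange look-alike of the relay_c alone.

How it is judged:
By the outcome, as a careful person would: the job done as asked, in the order asked, and still so for the second after the job is handed in, with the robot touching nothing.
Of relay_a, relay_b, relay_c only 2 to 3 are there at a start; the rules pass over those that are not, and their reading is None.
Of bush1, bush2, bush3, bush4, bush5 only 3 to 5 are there at a start; the rules pass over those that are not, and their reading is None.
At some moment in a run one of relay_a, relay_b, relay_c may be knocked a few centimetres aside while the robot is not near it.
It also fails if it takes over 210 s, if anything falls off the work surface, if the arm or the gripper's body presses on something with over 40 N, if the wrist force passes 120 N, or if a joint passes its speed limit or range.

## Working session

There is one attempt and no reset: what is moved stays moved. The work goes in short steps, Python scripts to look and compute and a tool call to move; the robot and the scene stay as the last step left them, time stands still between calls to the robot, and variables do not carry over. Pictures are saved under pics/ and viewed, and the job is handed in when it is done.

Besides the shell and the picture viewer there is one more tool, called by a JSON object that holds its "method" and its "body", one argument or row to a line. carry_out: Moves the arm, as the interface text tells. Its arguments: {"type":"object","properties":{"rows":{"type":"string"},"newtons":{"type":"number"}},"required":["rows"]}

```bash
ls; mkdir -p pics; python3 - <<'E'
from rig import r
import cv2
print(r.sense())
for n in ("side","top","wrist"):
    c=r.get_calibration(n); print(n,c)
    cv2.imwrite(f"pics/{n}0.png",r.grab_frame(n))
E
```

```text
pics
{'clock': 0.0, 'qpos': array([-1.26638313e+00,  3.53668947e-01,  1.63417469e+00, -1.48861807e-05,
        1.15518230e+00, -2.37610739e-03]), 'qvel': array([-0.00212577, -0.00040437,  0.00022813,  0.00080791, -0.00074665,
       -0.00062458]), 'joint_efforts': array([-6.84583320e-04, -6.05260348e+01, -3.42070949e+01, -4.70024600e-05,
        9.19270824e-03, -1.44426231e-06]), 'eef_pos': array([ 188.62059775, -595.37160634,  252.53131172]), 'tcp_rot': array([-3.14015934e+00,  1.02046023e-05,  3.06795329e-01]), 'contact_force': array([-0.23954703,  0.65560482, -0.85311327]), 'wrist_torque': array([ 0.01622257, -0.01773926, -0.0394742 ]), 'opening': 1.0007023296988626}
side {'intrinsics': array([[461.66158931,   0.        , 319.35627437],
       [  0.        , 461.66158931, 191.90687851],
       [  0.        ,   0.        ,   1.        ]]), 'k1': 0.02455158966478187, 'position': array([ 393.51580404, -974.73006246, 1014.75926973]), 'rotation': array([ 0.81456399,  0.00273215, -0.16119967])}
top {'intrinsics': array([[494.82688533,   0.        , 322.79127423],
       [  0.        , 494.82688533, 201.45351203],
       [  0.        ,   0.        ,   1.        ]]), 'k1': -0.11333421866416979, 'position': array([ 402.58790165,   26.1770984 , 1737.67152473]), 'rotation': array([ 0.08950601,  0.01030041, -1.57198157])}
wrist {'intrinsics': array([[278.171335  ,   0.        , 317.08113307],
       [  0.        , 278.171335  , 200.55967717],
       [  0.        ,   0.        ,   1.        ]]), 'k1': -0.04212511840906175, 'position': array([ 251.48524295, -577.25450107,  373.717833  ]), 'rotation': array([-0.26142025,  0.00229499, -1.26477348])}
```

View pics/top0.png

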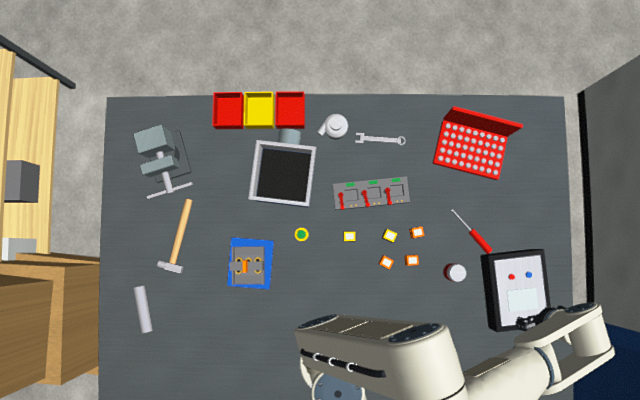

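View pics/side0.png

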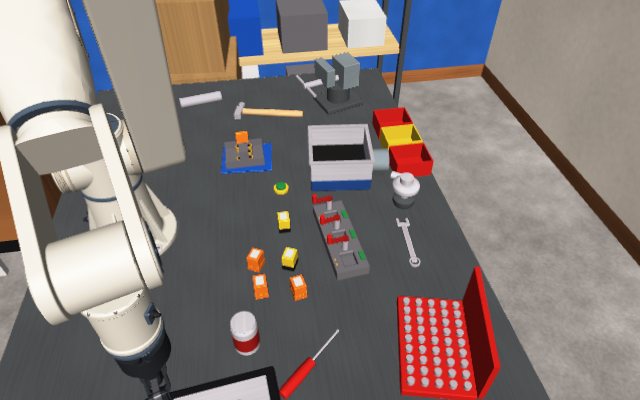

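View pics/wrist0.png

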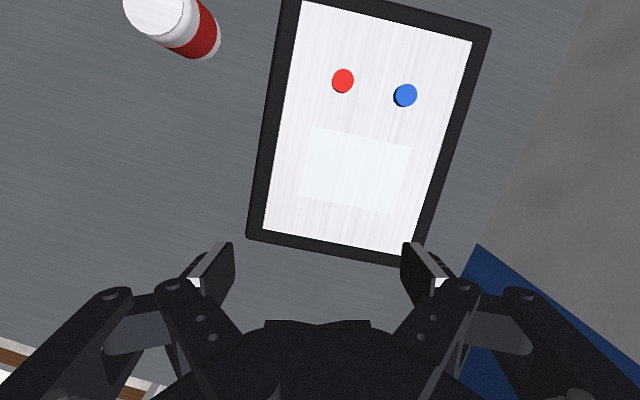

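The top view shows yellow relays near (350,237) and (390,235), with three orange decoys at (417,232), (387,262) and (413,260). The base is near (371,194), the tray at (248,264), the hopper at (283,174) and the button at (302,234).

```bash
cat > h.py <<'E'
from rig import r
import numpy as np, cv2
from scipy.spatial.transform import Rotation as R
def cam(n,c=None):
    c=c or r.get_calibration(n)
    return c['intrinsics'],c['k1'],np.array(c['position']),R.from_euler('xyz',c['rotation']).as_matrix()
def unproj(C,u,v,z):
    K,k1,p,M=C
    u,v=np.asarray(u,float),np.asarray(v,float)
    a=(u-K[0,2])/K[0,0]; b=(v-K[1,2])/K[1,1]
    rd=np.hypot(a,b); rr=rd.copy()
    for _ in range(20): rr=rd/(1+k1*rr**2)
    s=1/(1+k1*rr**2)
    d=np.stack([a*s,-b*s,-np.ones_like(a)],-1)@M.T
    t=(z-p[2])/d[...,2]
    return p+d*t[...,None]
def proj(C,P):
    K,k1,p,M=C
    q=(np.atleast_2d(P)-p)@M
    a=q[:,0]/-q[:,2]; b=-q[:,1]/-q[:,2]
    f=1+k1*(a*a+b*b)
    return np.stack([a*f*K[0,0]+K[0,2],b*f*K[1,1]+K[1,2]],-1)
def shot(n,name=None):
    c=r.get_calibration(n); im=r.grab_frame(n)
    if name: cv2.imwrite(f'pics/{name}.png',im)
    return im,cam(n,c)
def st():
    s=r.sense()
    print('t %.2f'%s['clock'],'p',np.round(s['eef_pos'],1),'rpy',np.round(s['tcp_rot'],3),'F',np.round(s['contact_force'],1),'T',np.round(s['wrist_torque'],2),'op %.3f'%s['opening'],'q',np.round(s['qpos'],3))
    return s
def todelta(s,target,yaw):
    """moves in tool axes units"""
    M=R.from_euler('xyz',s['tcp_rot']).as_matrix()
    d=M.T@(np.asarray(target)-s['eef_pos'])/30
    y=s['tcp_rot'][2]; dy=(yaw-y+np.pi/2)%np.pi-np.pi/2
    print('first-turn-free d(units)',np.round(d,3),'|| yaw turn about tool z units',np.round(-dy/np.radians(8),3))
E
python3 - <<'E'
from h import *
C=cam('top')
im=cv2.imread('pics/top0.png')
cr=im[130:300,215:435]; cv2.imwrite('pics/topz.png',cv2.resize(cr,None,fx=3.6,fy=3.5,interpolation=cv2.INTER_CUBIC))
for n,u,v,z in [('relA',350,236,50),('relB',390,235,50),('o1',417,232,50),('o2',387,262,50),('o3',413,260,50),('base',371,194,30),('hop',285,174,120),('btn',302,234,30),('tray',246,266,100),('mat',251,264,4)]:
    print(n,np.round(unproj(C,u,v,z),0))
cs=cam('side'); print(R.from_euler('xyz',r.get_calibration('wrist')['rotation']).as_matrix().round(2))
E
```

```text
relA [436. -49.  50.]
relB [ 439. -186.   50.]
o1 [ 449. -278.   50.]
o2 [ 347. -174.   50.]
o3 [ 354. -263.   50.]
base [ 581. -124.   30.]
hop [639. 167. 120.]
btn [443. 115.  30.]
tray [336. 297. 100.]
mat [339. 295.   4.]
[[ 0.3   0.92  0.25]
 [-0.95  0.29  0.08]
 [-0.   -0.26  0.97]]
```

View pics/topz.png

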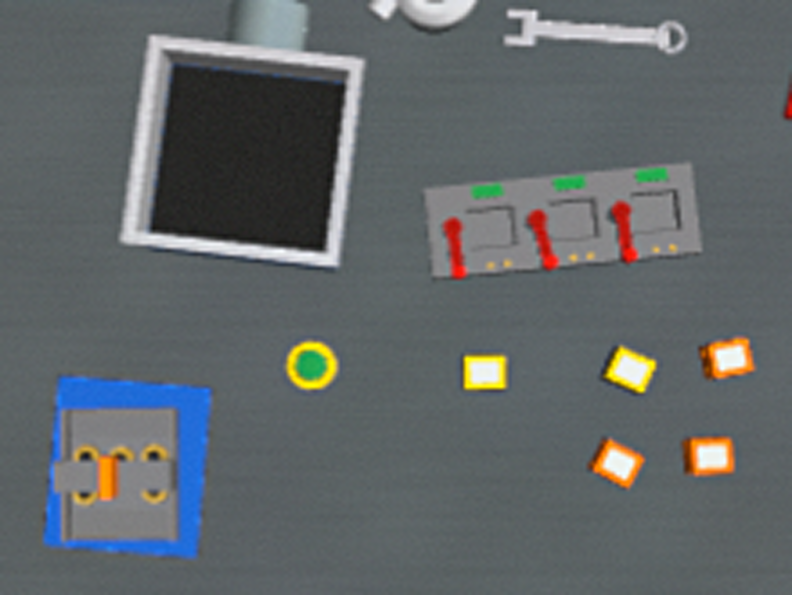

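{"method": "carry_out", "body": {
  "rows": "1 1 -1 0 0;1 1 -1 0 0;1 1 -1 0 0;1 1 -1 0 0;1 1 -1 0 0;1 1 -1 0 0;1 1 -1 0 0;1 1 -1 0 0;1 1 -1 0 0;1 1 -1 0 0;1 1 -1 0 0;1 1 -1 0 0"
}}

```text
clock: 1.65
eef_pos: [423.6, -142.6, 253.3]
tcp_rot: [3.142, -0.0, 0.307]
contact_force: [0.1, -0.1, 0.2]
opening: 0.999
```

{"method": "carry_out", "body": {
  "rows": "1 0.7 -0.6 -1 0;1 0 0 -1 1;1 0 0 0 1.0;1 0 0 0 0.2;1 0 0 0 0;1 0 0 0 0"
}}

```text
clock: 2.4
eef_pos: [437.5, -120.4, 312.9]
tcp_rot: [-3.141, 0.001, 0.001]
contact_force: [0.4, 0.4, 0.3]
opening: 1.003
```

```bash
python3 - <<'E'
from h import *
st(); im,C=shot('wrist','w1'); shot('top','t1'); np.save('w1.npy',np.array(C,dtype=object),allow_pickle=True)
E
```

```text
t 2.40 p [ 437.5 -120.4  312.9] rpy [-3.141e+00  1.000e-03  1.000e-03] F [0.4 0.4 0.3] T [-0.02 -0.   -0.01] op 1.003 q [-0.272  0.021  1.909 -0.     1.213  1.298]
```

View pics/w1.png

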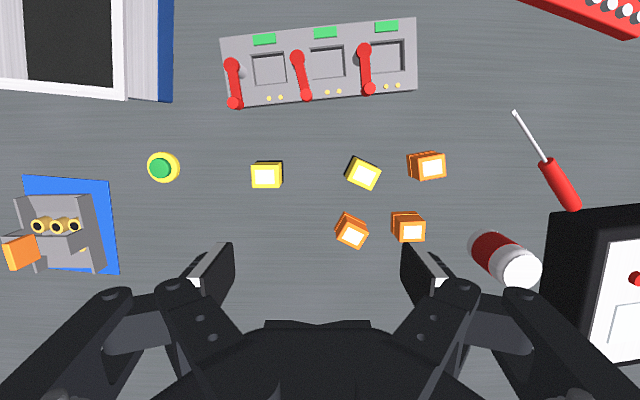

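```bash
python3 - <<'E'
from h import *
im=cv2.imread('pics/w1.png')
cv2.imwrite('pics/w1b.png',cv2.resize(im[10:120,210:430],None,fx=3.6,fy=3.6,interpolation=cv2.INTER_CUBIC))
cv2.imwrite('pics/w1r.png',cv2.resize(im[150:200,240:390],None,fx=5,fy=5,interpolation=cv2.INTER_CUBIC))
E
```

```text
(no output)
```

View pics/w1b.png

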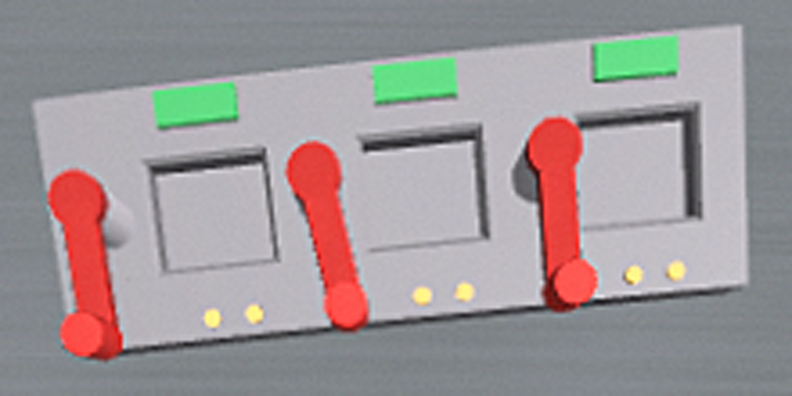

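View pics/w1r.png

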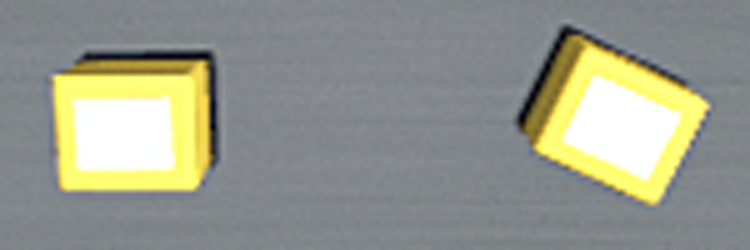

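```bash
cat >> h.py <<'E'
from scipy.optimize import least_squares
def fitrect(C,uv,loc,z,x0):
    loc=np.asarray(loc,float); uv=np.asarray(uv,float)
    def f(p):
        c,s=np.cos(p[2]),np.sin(p[2])
        P=np.c_[p[0]+c*loc[:,0]-s*loc[:,1],p[1]+s*loc[:,0]+c*loc[:,1],np.full(len(loc),z) if np.isscalar(z) else z]
        return (proj(C,P)-uv).ravel()
    o=least_squares(f,x0); return o.x,o.fun.reshape(-1,2)
E
python3 - <<'E'
from h import *
C=cam('wrist')
def z5(p,f,o): return (np.array(p)+.5)/f-.5+np.array(o)
A=z5([(53,73),(208,73),(198,188),(62,188)],5,(240,150))
B=z5([(580,32),(710,103),(655,205),(532,150)],5,(240,150))
rl=[(17,20),(17,-20),(-17,-20),(-17,20)]
for n,q in (('A',A),('B',B)):
    o,e=fitrect(C,q,rl,50,[436,-100,0]); print(n,o.round(3),e.round(1).tolist())
    print(unproj(C,q[:,0],q[:,1],50).round(1).tolist())
o,e=fitrect(C,z5([(33,100),(741,26),(748,285)],3.6,(210,10)),[(45,130),(45,-130),(-45,-130)],30,[581,-124,0.08]); print('base',o.round(3),e.round(1).tolist())
x,y,t=o
c,s=np.cos(t),np.sin(t)
for i,py in enumerate((80,0,-80)):
    L=[(a*20.5,py+b*23.5) for a,b in((1,1),(1,-1),(-1,-1),(-1,1))]
    P=[(x+c*a-s*b,y+s*a+c*b,30) for a,b in L]
    print(i,(((proj(C,P)-(210,10))+.5)*3.6-.5).round(0).tolist())
    print('pocket',x-s*py,y+c*py,'post',x-s*(py+38),y+c*(py+38))
# pins at z=94
for n,p in (('L',(84,335)),('M',(346,305)),('R',(575,281))):
    q=z5(p,3.6,(210,10)); print(n,unproj(C,q[0],q[1],94).round(1))
T=cam('top'); im=cv2.imread('pics/t1.png')
E
```

```text
A [ 4.36271e+02 -4.93920e+01 -2.30000e-02] [[0.7, -0.8], [-1.4, -0.2], [0.8, 0.8], [-0.2, 0.2]]
[[452.6, -28.7, 50.0], [452.5, -71.7, 50.0], [420.0, -67.8, 50.0], [420.0, -29.3, 50.0]]
B [ 4.38511e+02 -1.86125e+02 -4.33000e-01] [[0.6, 1.1], [0.2, -0.9], [-0.1, 0.3], [-0.7, -0.4]]
[[463.8, -174.2, 50.0], [444.2, -211.2, 50.0], [415.1, -197.2, 50.0], [430.9, -161.9, 50.0]]
base [ 5.86174e+02 -1.25003e+02  9.60000e-02] [[-0.0, 0.1], [0.3, -0.2], [-0.3, 0.1]]
0 [[114.0, 163.0], [239.0, 149.0], [253.0, 265.0], [130.0, 279.0]]
pocket 578.5201577779414 -45.37001320374884 post 574.8846856989182 -7.544316346154233
1 [[328.0, 139.0], [455.0, 126.0], [464.0, 243.0], [340.0, 256.0]]
pocket 586.1737832074642 -125.00305921973747 post 582.5383111284409 -87.17736236214287
2 [[545.0, 117.0], [672.0, 105.0], [676.0, 223.0], [551.0, 235.0]]
pocket 593.827408636987 -204.6361052357261 post 590.1919365579637 -166.8104083781315
L [530.5 -23.3  94. ]
M [ 539.2 -108.4   94. ]
R [ 546.7 -181.6   94. ]
```

View pics/t1.png

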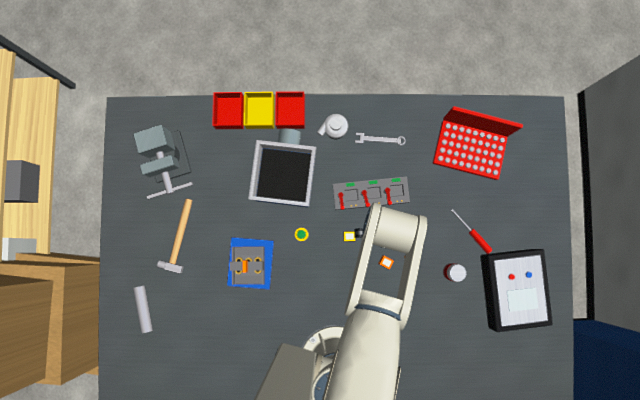

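The wrist view gives relay A at (436,-49), yaw about -0.02, and relay B at (438,-186), yaw about -0.43. The base yaw is about 0.096. I'll go for A, with the jaws along its 34 mm side.

{"method": "carry_out", "body": {
  "rows": "0.8 0 -0.8 0 0;0.8 0 -0.8 0 0;0.8 0 -0.77 0 0;0.8 0 0 1 -1;0.8 0 0 1 -1;0.8 0 0 1 -1;0.8 0 0 1 -1;0.8 0 0 1 -1;0.8 0 0 1 -1;0.8 0 0 0.5 -1;0.8 0 0 0 -1;0.8 0 0 0 -1"
}}

```text
clock: 4.0
eef_pos: [437.7, -49.4, 117.9]
tcp_rot: [-3.141, 0.0, 1.261]
contact_force: [0.0, 0.0, -0.3]
opening: 0.802
```

{"method": "carry_out", "body": {
  "rows": "0.8 0 0 0 -1;0.8 0 0 0 -1;0.8 0 0 0 -0.1;0.8 0 0 0 0;0.8 0 0 0 0"
}}

```text
clock: 4.62
eef_pos: [437.9, -49.3, 118.3]
tcp_rot: [3.142, 0.0, 1.548]
contact_force: [-0.2, 0.1, 0.0]
opening: 0.798
```

```bash
python3 - <<'E'
from h import *
s=st(); im,C=shot('wrist','w2')
todelta(s,[436.3,-49.4,46],1.55)
E
```

```text
t 4.62 p [437.9 -49.3 118.3] rpy [3.142 0.    1.548] F [-0.2  0.1  0. ] T [ 0.03  0.03 -0.04] op 0.798 q [-0.116  0.265  2.132 -0.     0.744 -0.093]
first-turn-free d(units) [-0.004 -0.052  2.41 ] || yaw turn about tool z units -0.016
```

View pics/w2.png

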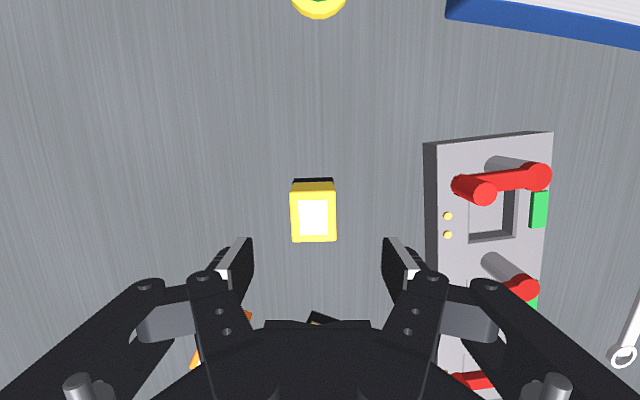

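```bash
python3 - <<'E'
from h import *
C=cam('wrist'); im=cv2.imread('pics/w2.png')
cv2.imwrite('pics/w2z.png',cv2.resize(im[170:250,270:360],None,fx=6,fy=6,interpolation=cv2.INTER_CUBIC))
uv=[(290,192),(337,192),(336,241),(291,241.5)]
print(unproj(C,*np.array(uv).T,50).round(1).tolist())
E
```

```text
[[419.9, -29.3, 50.0], [452.7, -30.0, 50.0], [451.8, -66.9, 50.0], [418.8, -66.6, 50.0]]
```

View pics/w2z.png

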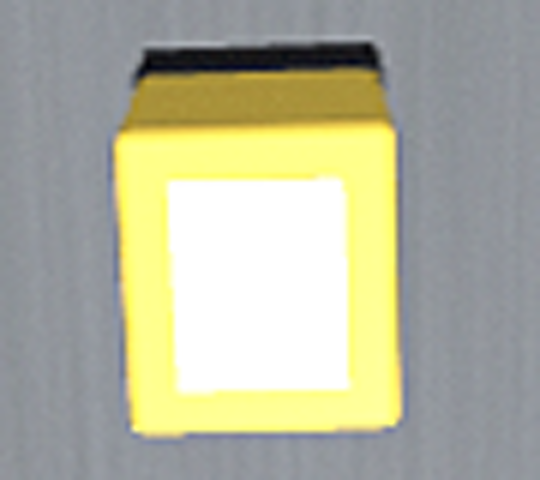

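{"method": "carry_out", "body": {
  "rows": "0.7 0 -0.05 0.8 0;0.7 0 0 0.8 0;0.7 0 0 0.8 0;0.7 0 0 0 0;0 0 0 0 0;0 0 0 0 0;0 0 0 0 0;0 0 0 0 0;0 0 0 0 0;0 0 0 0 0",
  "newtons": 40
}}

```text
clock: 5.92
eef_pos: [437.0, -49.3, 47.3]
tcp_rot: [3.14, 0.0, 1.549]
contact_force: [-2.3, 0.3, 7.0]
opening: 0.39
```

{"method": "carry_out", "body": {
  "rows": "0 0 0 -0.5 0;0 0 0 -1 0;0 0 0 -1 0;0 0 0 -1 0;0 -1 0.5 -1 0;0 -1 0.5 -1 0;0 -1 0.5 0 0;0 0 0 0 0;0 0 0 0 0"
}}

```text
clock: 7.05
eef_pos: [478.6, -139.8, 211.5]
tcp_rot: [-3.141, -0.0, 1.549]
contact_force: [-0.5, 1.0, -0.3]
opening: 0.389
```

```bash
python3 - <<'E'
from h import *
s=st(); im,C=shot('wrist','w3')
E
```

```text
t 7.05 p [ 478.6 -139.8  211.5] rpy [-3.141 -0.     1.549] F [-0.5  1.  -0.3] T [0.04 0.01 0.01] op 0.389 q [-0.287  0.205  1.941  0.     0.996 -0.266]
```

View pics/w3.png

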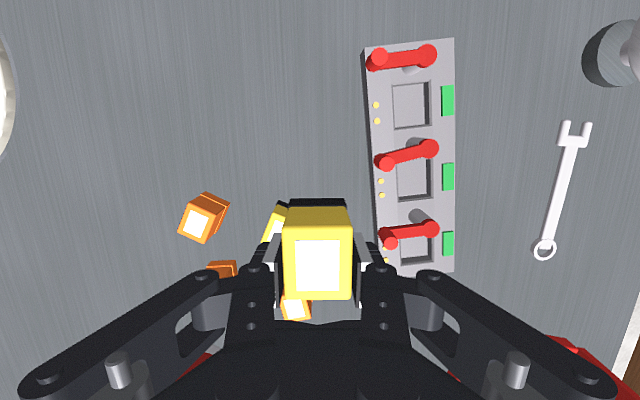

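```bash
python3 - <<'E'
from h import *
im=cv2.imread('pics/w3.png')
cv2.imwrite('pics/w3z.png',cv2.resize(im[30:280,355:465],None,fx=2.4*2,fy=2.4*2,interpolation=cv2.INTER_CUBIC)[:600])
cv2.imwrite('pics/w3z2.png',cv2.resize(im[30:280,355:465],None,fx=2.4*2,fy=2.4*2,interpolation=cv2.INTER_CUBIC)[600:])
E
```

```text
(no output)
```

View pics/w3z.png

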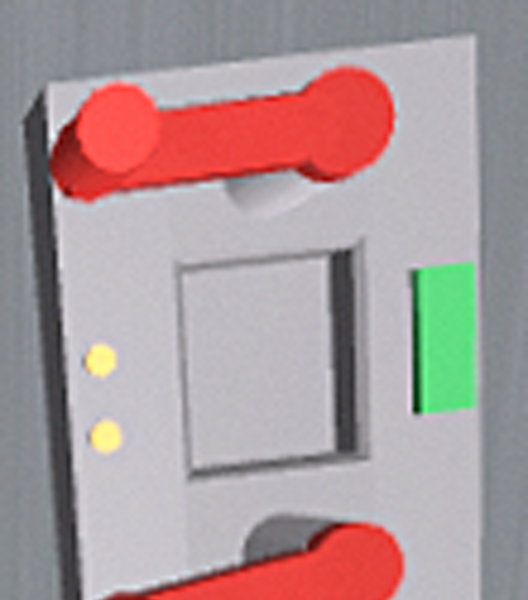

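View pics/w3z2.png

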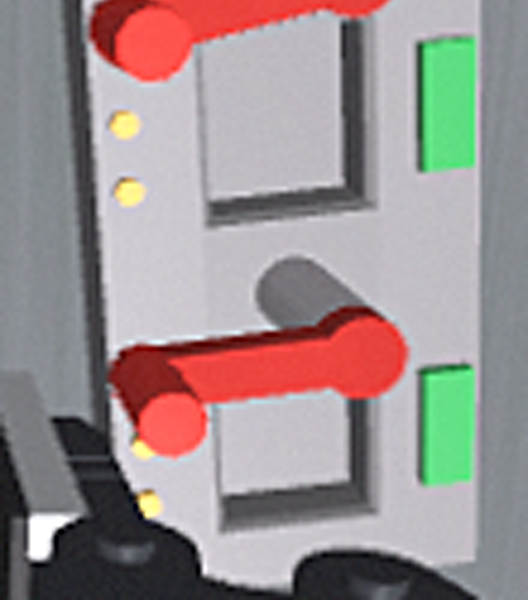

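```bash
python3 - <<'E'
from h import *
C=cam('wrist')
def z(p): return (np.array(p)+.5)/4.8-.5+np.array((355,30))
q=z([(48,85),(474,35),(474,1160),(177,264),(366,241),(370,459),(188,480),(207,828),(378,807),(220,1131),(376,1110)])
P=unproj(C,q[:,0],q[:,1],30)
print(P.round(1).tolist())
o,e=fitrect(C,q[:3],[(-45,130),(45,130),(45,-130)],30,[586,-125,.096]); print(o.round(4),e.round(1).tolist())
c,s=np.cos(.096),np.sin(.096)
d=P[:,:2]-o[:2]
print(np.c_[d@[c,s],d@[-s,c]].round(1))
E
```

```text
[[529.2, 0.4, 30.0], [617.7, 9.3, 30.0], [643.2, -249.3, 30.0], [557.2, -35.2, 30.0], [597.6, -31.0, 30.0], [601.7, -76.2, 30.0], [561.4, -80.1, 30.0], [569.6, -159.9, 30.0], [609.9, -155.7, 30.0], [577.3, -239.1, 30.0], [616.5, -234.4, 30.0]]
[ 5.859955e+02 -1.244918e+02  9.700000e-02] [[-0.6, -0.2], [0.5, 0.1], [0.1, 0.2]]
[[ -44.6  129.7]
 [  44.4  130.2]
 [  45.  -129.7]
 [ -20.1   91.7]
 [  20.5   92. ]
 [  20.2   46.6]
 [ -20.2   46.5]
 [ -19.7  -33.7]
 [  20.8  -33.3]
 [ -19.7 -113.2]
 [  19.8 -112.3]]
```

```bash
python3 - <<'E'
from h import *
C=cam('wrist')
im=cv2.imread('pics/w3.png')
cv2.imwrite('pics/w3r.png',cv2.resize(im[190:310,270:370],None,fx=5,fy=5,interpolation=cv2.INTER_CUBIC))
E
```

```text
(no output)
```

View pics/w3r.png

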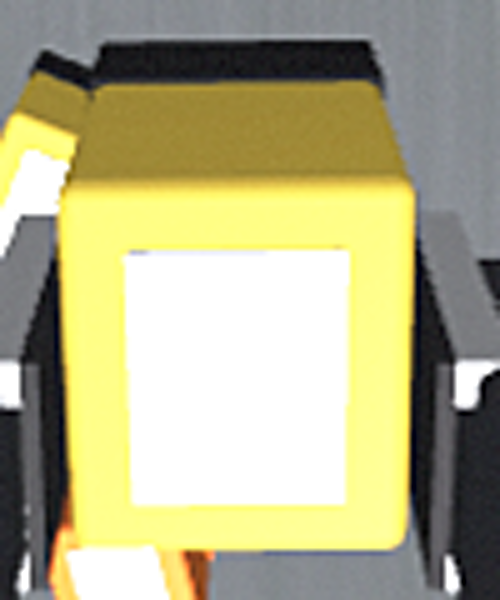

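```bash
python3 - <<'E'
from h import *
s=r.sense(); C=cam('wrist')
M=R.from_euler('xyz',s['tcp_rot']).as_matrix()
for pts in ([(124,251),(350,248),(346,503),(132,507)],[(62,188),(412,188),(405,545),(75,547)]):
    q=(np.array(pts)+.5)/5-.5+np.array((270,190))
    P=unproj(C,q[:,0],q[:,1],s['eef_pos'][2]+2.7)
    L=(P-s['eef_pos'])@M
    print(L.round(1).tolist(),L.mean(0).round(2))
E
```

```text
[[13.8, -9.9, -2.7], [14.0, 10.8, -2.7], [-12.6, 11.0, -2.7], [-13.0, -9.7, -2.7]] [ 0.55  0.55 -2.7 ]
[[19.9, -15.4, -2.7], [19.9, 16.3, -2.7], [-17.3, 16.9, -2.7], [-17.5, -15.4, -2.7]] [ 1.24  0.6  -2.7 ]
```

{"method": "carry_out", "body": {
  "rows": "0 0.715 0.82 0 0;0 0.715 0.82 0 0;0 0.715 0.82 0 0;0 0.715 0.82 0 0;0 0 0 0.5 -0.84;0 0 0 0.7 0;0 0 0 0.7 0;0 0 0 0.7 0;0 0 0 0.7 0;0 0 0 0.4 0;0 0 0 0 0;0 0 0 0 0"
}}

```text
clock: 8.6
eef_pos: [580.0, -56.4, 101.0]
tcp_rot: [3.141, 0.0, 1.667]
contact_force: [0.7, 0.1, -2.0]
opening: 0.391
```

```bash
python3 - <<'E'
from h import *
s=st(); im,C=shot('wrist','w4'); todelta(s,[578.9,-56.3,61.3],1.667); shot('side','s4')
E
```

```text
t 8.60 p [580.  -56.4 101. ] rpy [3.141 0.    1.667] F [ 0.7  0.1 -2. ] T [ 0.01  0.01 -0.02] op 0.391 q [-0.099  0.473  1.843  0.     0.825 -0.196]
first-turn-free d(units) [ 0.005 -0.036  1.322] || yaw turn about tool z units 0.0
```

View pics/w4.png

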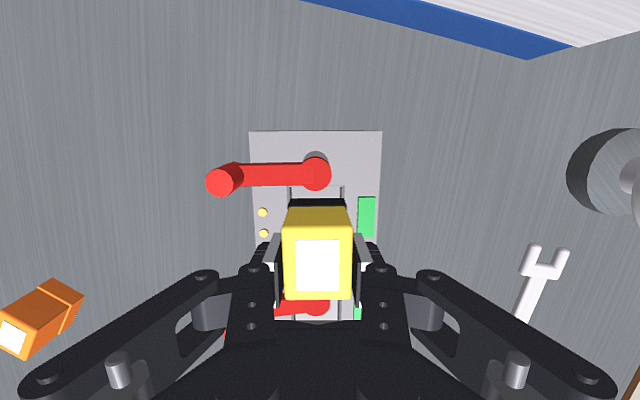

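{"method": "carry_out", "body": {
  "rows": "0 0 -0.03 0.4 0;0 0 0 0.3 0;0 0 0 0.2 0;0 0 0 0 0;0 0 0 0 0"
}}

```text
clock: 9.32
eef_pos: [578.9, -56.6, 73.3]
tcp_rot: [3.141, 0.0, 1.667]
contact_force: [-0.7, 0.0, -0.1]
opening: 0.391
```

{"method": "carry_out", "body": {
  "rows": "0 0 0 0.15 0;0 0 0 0.15 0;0 0 0 0.08 0;0 0 0 0 0;0 0 0 0 0"
}}

```text
clock: 9.95
eef_pos: [578.7, -56.6, 61.9]
tcp_rot: [3.142, 0.0, 1.667]
contact_force: [-0.2, -0.5, -0.7]
opening: 0.391
```

Almost home. I'll press gently to confirm the floor.

{"method": "carry_out", "body": {
  "rows": "0 0 0 0.05 0;0 0 0 0.05 0;0 0 0 0.05 0;0 0 0 0 0;0 0 0 0 0"
}}

```text
clock: 10.58
eef_pos: [578.9, -56.7, 61.1]
tcp_rot: [3.141, 0.0, 1.667]
contact_force: [-13.4, 1.7, 43.2]
opening: 0.392
```

{"method": "carry_out", "body": {
  "rows": "0 0 0 -0.12 0;0.6 0 0 0 0;0.6 0 0 0 0;0.6 0 0 0 0;0.6 0 0 -0.5 0;0.6 0 0 -1 0;0.6 0 0 -1 0;0.6 -1 0 -1 0;0.6 -1 0 0 0;0.6 0 0 0 0"
}}

```text
clock: 11.82
eef_pos: [584.9, -118.0, 167.4]
tcp_rot: [3.14, 0.001, 1.665]
contact_force: [0.1, 0.5, -0.3]
opening: 0.598
```

```bash
python3 - <<'E'
from h import *
s=st(); im,C=shot('wrist','w5')
E
```

```text
t 11.82 p [ 584.9 -118.   167.4] rpy [3.140e+00 1.000e-03 1.665e+00] F [ 0.1  0.5 -0.3] T [ 0.04 -0.02  0.04] op 0.598 q [-0.201  0.402  1.772 -0.     0.965 -0.295]
```

View pics/w5.png

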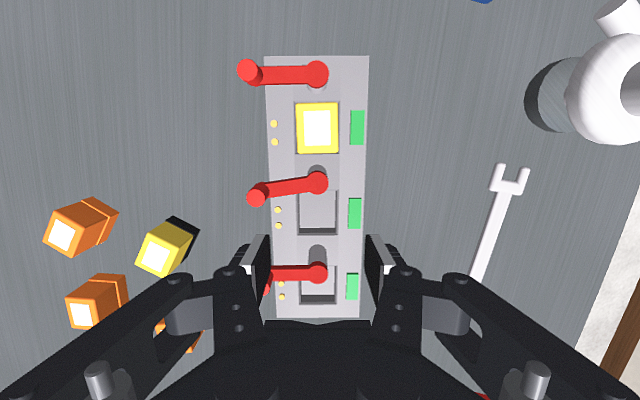

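{"method": "carry_out", "body": {
  "rows": "0.7 -0.36 -1 0 0;0.7 -0.36 -1 0 0;0.7 -0.36 -1 0 0;0.7 -0.36 -1 0 0;0.7 -0.36 -1 0 0;0.7 0 -0.08 0.4 1;0.7 0 0 0.5 1;0.7 0 0 0.5 1;0.7 0 0 0 0.77;0.7 0 0 0 0;0.7 0 0 0 0"
}}

```text
clock: 13.25
eef_pos: [438.1, -184.3, 124.2]
tcp_rot: [3.141, -0.0, 1.143]
contact_force: [-0.3, -0.7, -0.3]
opening: 0.697
```

```bash
python3 - <<'E'
from h import *
s=st(); im,C=shot('wrist','w6')
cv2.imwrite('pics/w6z.png',cv2.resize(im[170:260,260:380],None,fx=6,fy=6,interpolation=cv2.INTER_CUBIC))
E
```

```text
t 13.25 p [ 438.1 -184.3  124.2] rpy [ 3.141 -0.     1.143] F [-0.3 -0.7 -0.3] T [ 0.05 -0.01 -0.01] op 0.697 q [-0.401  0.301  2.059  0.     0.782  0.026]
```

View pics/w6.png

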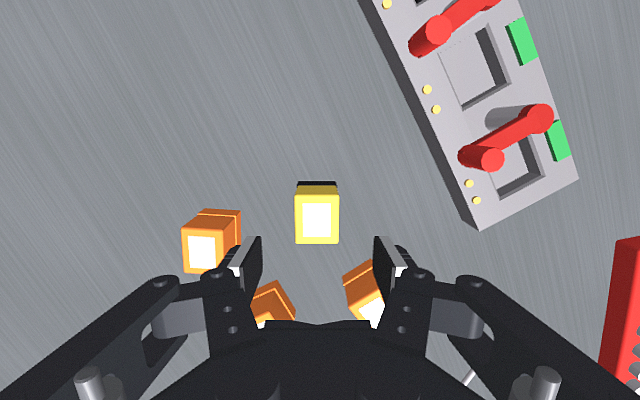

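View pics/w6z.png

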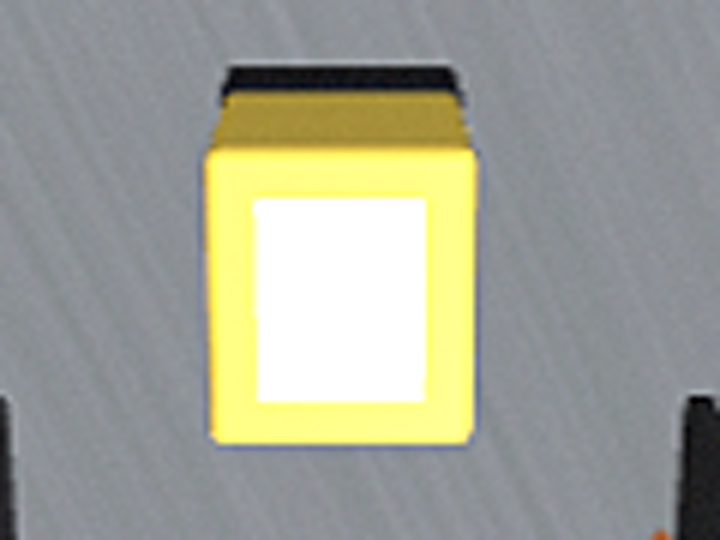

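```bash
python3 - <<'E'
from h import *
s=r.sense(); C=cam('wrist')
M=R.from_euler('xyz',s['tcp_rot']).as_matrix()
q=(np.array([(254,199),(426,199),(426,402),(258,402)])+.5)/6-.5+np.array((260,170))
f=lambda q,z:((unproj(C,q[:,0],q[:,1],z)-s['eef_pos'])@M)[:,:2]
L=f(q,50);print(L.round(1).tolist(),L.mean(0).round(2))
print('orange L',f(np.array([(182,228),(224,228),(222,275),(187,275)]),50).round(0).tolist())
print('orange R',f(np.array([(342,277),(370,262),(357,315)]),50).round(0).tolist())
E
```

```text
[[10.5, -10.1], [10.5, 10.8], [-15.9, 11.1], [-15.9, -10.0]] [-2.68  0.44]
orange L [[-9.0, -101.0], [-9.0, -69.0], [-49.0, -74.0], [-49.0, -102.0]]
orange R [[-50.0, 21.0], [-37.0, 42.0], [-85.0, 34.0]]
```

{"method": "carry_out", "body": {
  "rows": "0.6 -0.1 0 0 0;0.6 0 0 0.5 0;0.6 0 0 0.8 0;0.6 0 0 0.8 0;0.6 0 0 0.46 0;0.6 0 0 0 0;0 0 0 0 0;0 0 0 0 0;0 0 0 0 0;0 0 0 0 0;0 0 0 0 0"
}}

```text
clock: 14.68
eef_pos: [437.0, -187.6, 47.7]
tcp_rot: [3.141, -0.0, 1.14]
contact_force: [-2.0, 0.1, 6.3]
opening: 0.388
```

{"method": "carry_out", "body": {
  "rows": "0 0 0 -0.5 0;0 0 0 -1 0;0 0 0 -1 0;0 0 0 -1 0;0 0 0 -1 0;0 0 0 -1 -1;0 0 0 0 -1;0 0 0 0 -1;0 0 0 0 -0.75;0 0 0 0 0;0 0 0 0 0"
}}

```text
clock: 16.05
eef_pos: [436.6, -187.4, 212.6]
tcp_rot: [3.141, 0.0, 1.662]
contact_force: [0.5, 0.2, -0.2]
opening: 0.386
```

```bash
python3 - <<'E'
from h import *
s=st(); im,C=shot('wrist','w7')
cv2.imwrite('pics/w7z.png',cv2.resize(im[200:310,260:380],None,fx=5,fy=5,interpolation=cv2.INTER_CUBIC))
E
```

```text
t 16.05 p [ 436.6 -187.4  212.6] rpy [3.141 0.    1.662] F [ 0.5  0.2 -0.2] T [ 0.01 -0.01 -0.01] op 0.386 q [-0.409  0.167  1.986  0.     0.988 -0.499]
```

View pics/w7.png

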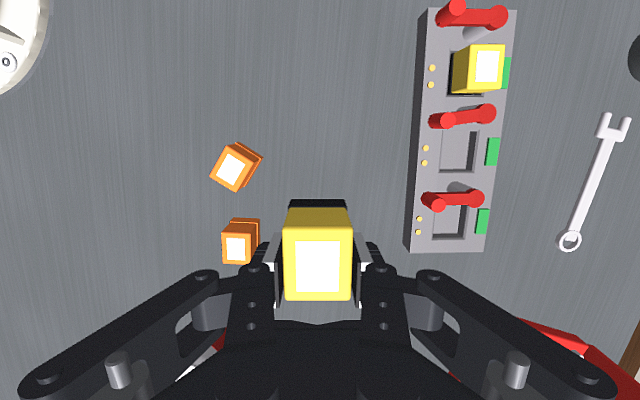

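View pics/w7z.png

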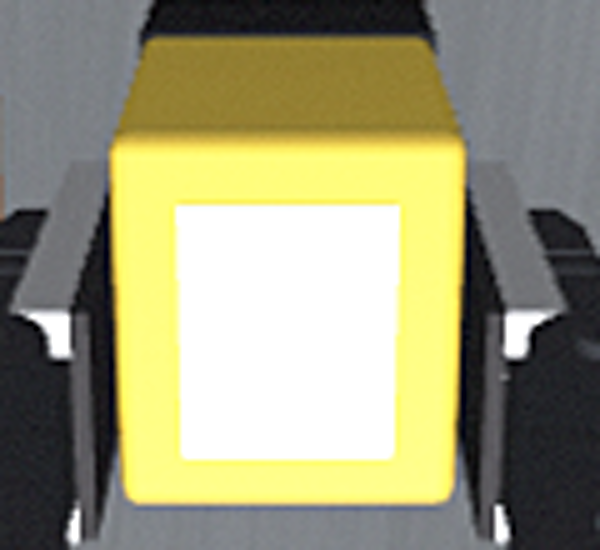

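```bash
python3 - <<'E'
from h import *
s=r.sense(); C=cam('wrist')
M=R.from_euler('xyz',s['tcp_rot']).as_matrix()
q=(np.array([(176,205),(400,205),(394,460),(180,460)])+.5)/5-.5+np.array((260,200))
P=unproj(C,q[:,0],q[:,1],s['eef_pos'][2]+2.3); L=(P-s['eef_pos'])@M
print(L.round(1).tolist(),L.mean(0).round(2))
todelta(s,[586.55,-136.3-(L.mean(0)[0]-.55),61.7],1.667)
E
```

```text
[[13.2, -9.9, -2.3], [13.1, 10.7, -2.3], [-13.7, 10.7, -2.3], [-13.6, -10.1, -2.3]] [-0.24  0.34 -2.3 ]
first-turn-free d(units) [1.268 5.133 5.026] || yaw turn about tool z units -0.035
```

{"method": "carry_out", "body": {
  "rows": "0 0.22 0.9 0 0;0 0.22 0.9 0 0;0 0.22 0.9 0 0;0 0.22 0.9 0 0;0 0.2 0.9 0 0;0 0.19 0.63 0 -0.03;0 0 0 0.9 0;0 0 0 0.9 0;0 0 0 0.9 0;0 0 0 0.9 0;0 0 0 0 0;0 0 0 0 0"
}}

```text
clock: 17.6
eef_pos: [586.9, -135.3, 105.1]
tcp_rot: [3.141, 0.0, 1.668]
contact_force: [0.2, -0.2, -1.0]
opening: 0.391
```

```bash
python3 - <<'E'
from h import *
s=st(); im,C=shot('wrist','w8'); todelta(s,[586.55,-135.5,61.7],1.667)
E
```

```text
t 17.60 p [ 586.9 -135.3  105.1] rpy [3.141 0.    1.668] F [ 0.2 -0.2 -1. ] T [-0.02 -0.06 -0.08] op 0.391 q [-0.229  0.491  1.797  0.     0.852 -0.326]
first-turn-free d(units) [-0.006 -0.012  1.445] || yaw turn about tool z units 0.006
```

View pics/w8.png

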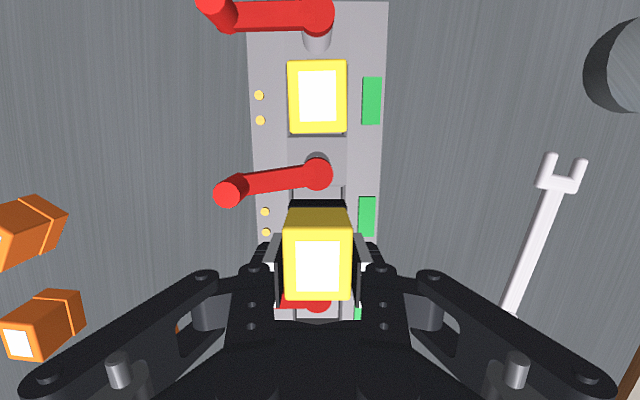

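{"method": "carry_out", "body": {
  "rows": "0 0 -0.01 0.4 0;0 0 0 0.4 0;0 0 0 0.25 0;0 0 0 0 0;0 0 0 0 0"
}}

```text
clock: 18.27
eef_pos: [586.2, -135.2, 72.7]
tcp_rot: [-3.142, -0.0, 1.668]
contact_force: [-0.0, -0.3, -0.6]
opening: 0.393
```

{"method": "carry_out", "body": {
  "rows": "0 0 0 0.15 0;0 0 0 0.15 0;0 0 0 0.09 0;0 0 0 0 0;0 0 0 0 0"
}}

```text
clock: 18.9
eef_pos: [585.9, -135.2, 61.7]
tcp_rot: [-3.141, -0.0, 1.668]
contact_force: [-4.8, 0.7, 9.7]
opening: 0.393
```

{"method": "carry_out", "body": {
  "rows": "0 0 0 0.05 0;0 0 0 0 0;0 0 0 -0.08 0;0.6 0 0 0 0;0.6 0 0 0 0;0.6 0 0 0 0;0.6 0 0 -0.6 0;0.6 0 0 -1 0;0.6 0 0 -1 0;0.6 0 0 -1 0;0.6 -1 0 0 0;0.6 -1 0 0 0"
}}

```text
clock: 20.4
eef_pos: [592.5, -195.5, 172.0]
tcp_rot: [3.14, 0.001, 1.669]
contact_force: [-0.0, 1.0, -0.7]
opening: 0.603
```

```bash
python3 - <<'E'
from h import *
s=st(); im,C=shot('wrist','w9')
E
```

```text
t 20.40 p [ 592.5 -195.5  172. ] rpy [3.140e+00 1.000e-03 1.669e+00] F [-0.   1.  -0.7] T [ 0.02  0.01 -0.  ] op 0.603 q [-0.321  0.435  1.708 -0.     0.997 -0.419]
```

View pics/w9.png

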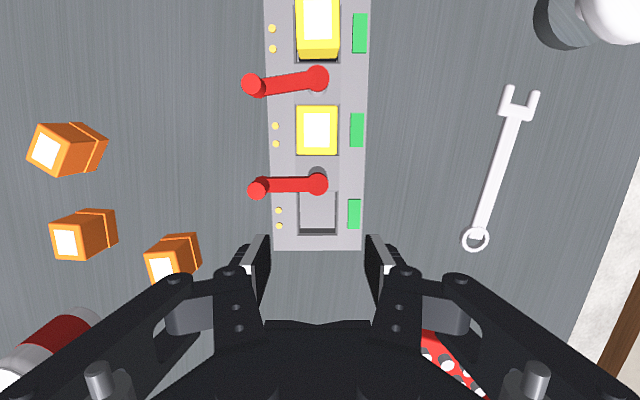

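{"method": "carry_out", "body": {
  "rows": "0 1 -0.4 0 0;0 1 -0.4 0 0;0 1 -0.4 0 0;0 0.91 -0.31 0 0;0 0 0 0.4 0;0 0 0 0.5 0;0 0 0 0 0;0 0 0 0 0"
}}

```text
clock: 21.45
eef_pos: [535.6, -83.1, 142.7]
tcp_rot: [-3.141, -0.0, 1.667]
contact_force: [1.0, 0.0, 0.5]
opening: 0.003
```

```bash
python3 - <<'E'
from h import *
s=st(); im,C=shot('wrist','w10')
px,py=586.3,-135.5; c,sn=np.cos(.097),np.sin(.097)
for q in (1.42,1.2,.9,.6,.3,0,-.05):
    t=np.array([np.cos(q),-np.sin(q)]); pin=np.array([0,38])+45*np.array([-np.sin(q),-np.cos(q)])
    F=pin-7*t+[-12,9]; print(q,pin.round(1),F.round(1))
d=s['eef_pos'][:2]-[px,py]; print('F now',c*d[0]+sn*d[1],-sn*d[0]+c*d[1])
E
```

```text
t 21.45 p [535.6 -83.1 142.7] rpy [-3.141 -0.     1.667] F [1.  0.  0.5] T [ 0.01 -0.01  0.05] op 0.003 q [-0.157  0.361  1.907 -0.     0.874 -0.253]
1.42 [-44.5  31.2] [-57.5  47.2]
1.2 [-41.9  21.7] [-56.5  37.2]
0.9 [-35.2  10. ] [-51.6  24.5]
0.6 [-25.4   0.9] [-43.2  13.8]
0.3 [-13.3  -5. ] [-32.    6.1]
0 [ 0. -7.] [-19.   2.]
-0.05 [ 2.2 -6.9] [-16.7   1.7]
F now -45.34990297524481 57.026241487780695
```

View pics/w10.png

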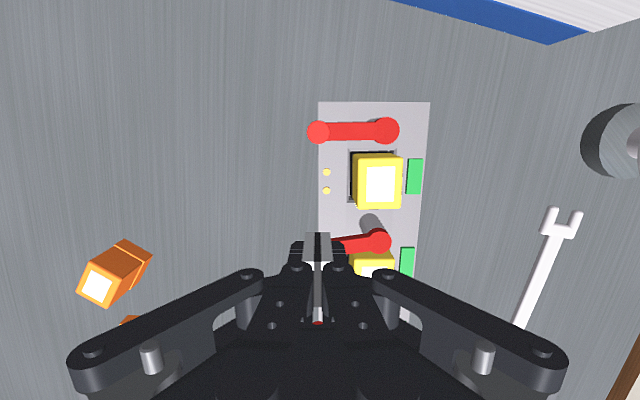

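{"method": "carry_out", "body": {
  "rows": "0 0 0 0.7 0;0 0 0 0.72 0;0 -0.17 -0.27 0 0;0 -0.25 0 0 0;0 -0.24 0 0 0;0 -0.21 0.08 0 0;0 -0.21 0.08 0 0;0 -0.18 0.14 0 0;0 -0.18 0.14 0 0;0 -0.13 0.18 0 0;0 -0.13 0.19 0 0;0 0 0 0 0"
}}

```text
clock: 23.0
eef_pos: [557.2, -132.0, 100.2]
tcp_rot: [3.141, 0.0, 1.668]
contact_force: [-0.9, 0.9, 0.8]
opening: 0.002
```

```bash
python3 - <<'E'
from h import *
s=st(); im,C=shot('wrist','w11')
px,py=586.3,-135.5; c,sn=np.cos(.097),np.sin(.097)
d=s['eef_pos'][:2]-[px,py]; print('F now',c*d[0]+sn*d[1],-sn*d[0]+c*d[1])
E
```

```text
t 23.00 p [ 557.2 -132.   100.2] rpy [3.141 0.    1.668] F [-0.9  0.9  0.8] T [0.17 0.04 0.04] op 0.002 q [-0.235  0.462  1.865 -0.     0.814 -0.333]
F now -28.627838362522855 6.32120471635873
```

View pics/w11.png

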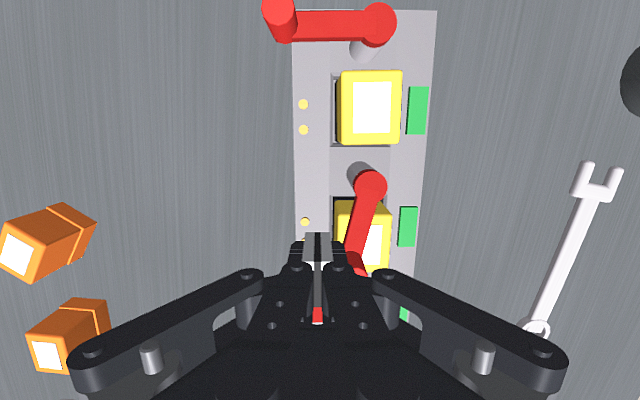

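{"method": "carry_out", "body": {
  "rows": "0 -0.1 0.2 0 0;0 -0.1 0.2 0 0;0 0 0.1 0 0;0 0 0 0 0"
}}

```text
clock: 23.55
eef_pos: [567.9, -135.7, 99.4]
tcp_rot: [-3.132, -0.003, 1.668]
contact_force: [-16.4, 4.1, 10.5]
opening: 0.001
```

```bash
python3 - <<'E'
from h import *
s=st(); im,C=shot('wrist','w12')
E
```

```text
t 23.55 p [ 567.9 -135.7   99.4] rpy [-3.132e+00 -3.000e-03  1.668e+00] F [-16.4   4.1  10.5] T [ 0.57  2.55 -0.02] op 0.001 q [-2.370e-01  4.810e-01  1.834e+00 -1.000e-03  8.370e-01 -3.340e-01]
```

View pics/w12.png

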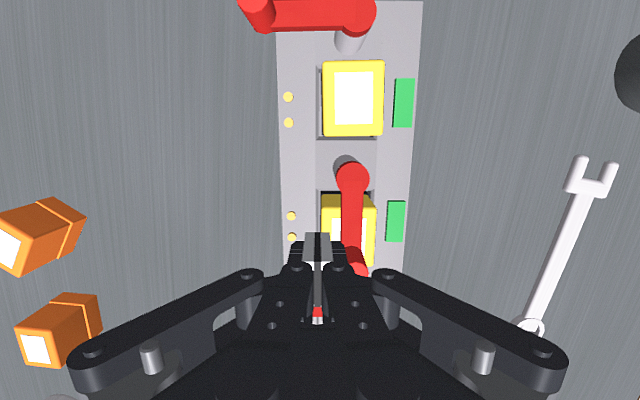

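{"method": "carry_out", "body": {
  "rows": "0 0 -0.5 0 0;0 0 -0.3 -0.5 0;0 0 0 -1 0;0 0 0 0 0"
}}

```text
clock: 24.1
eef_pos: [550.3, -139.5, 148.6]
tcp_rot: [3.136, 0.002, 1.668]
contact_force: [-0.3, -0.2, 0.6]
opening: 0.003
```

```bash
python3 - <<'E'
from h import *
s=st(); im,C=shot('wrist','w13')
cv2.imwrite('pics/w13z.png',cv2.resize(im[0:300,220:460],None,fx=2.5,fy=2,interpolation=cv2.INTER_CUBIC))
px,py=579.0,-56.0; c,sn=np.cos(.097),np.sin(.097)
d=s['eef_pos'][:2]-[px,py]; print('F now',c*d[0]+sn*d[1],-sn*d[0]+c*d[1])
E
```

```text
t 24.10 p [ 550.3 -139.5  148.6] rpy [3.136e+00 2.000e-03 1.668e+00] F [-0.3 -0.2  0.6] T [ 0.02 -0.02 -0.05] op 0.003 q [-0.251  0.384  1.852 -0.     0.898 -0.348]
F now -36.6077698690853 -80.31578199515998
```

View pics/w13z.png

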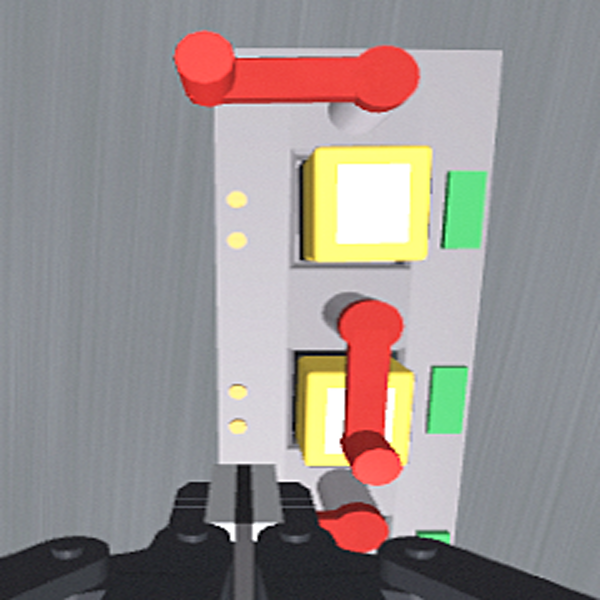

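```bash
python3 - <<'E'
from h import *
C=cam('wrist')
f=lambda p,z:unproj(C,(p[0]+.5)/2.5-.5+220,(p[1]+.5)/2-.5,z)
for H,Pn in (((371,325),(376,465)),((385,78),(206,57))):
    h=f(H,74);p=f(Pn,94); d=(p-h)[:2]; c,s=np.cos(.097),np.sin(.097)
    a=[c*d[0]+s*d[1],-s*d[0]+c*d[1]]; print(h.round(1),p.round(1),np.round(a,1),'q',np.arctan2(-a[0],-a[1]))
E
```

```text
[581.8 -96.2  74. ] [ 585.9 -140.4   94. ] [ -0.2 -44.4] q 0.00470168050384364
[574.5 -18.   74. ] [530.3 -22.6  94. ] [-44.5  -0.3] q 1.5644290412694781
```

{"method": "carry_out", "body": {
  "rows": "0 0.96 -0.11 0 0;0 0.96 -0.11 0 0;0 0.96 -0.11 0 0;0 0.96 -0.11 0 0;0 0.97 -0.11 0 0;0 0 0 0.6 0;0 0 0 0.6 0;0 0 0 0.42 0;0 0 0 0 0;0 0 0 0 0"
}}

```text
clock: 25.4
eef_pos: [518.0, 3.3, 97.0]
tcp_rot: [3.141, 0.0, 1.668]
contact_force: [-0.2, -0.8, 0.5]
opening: 0.0
```

```bash
python3 - <<'E'
from h import *
s=st()
px,py=579.0,-56.0; c,sn=np.cos(.097),np.sin(.097)
d=s['eef_pos'][:2]-[px,py]; print('F now',c*d[0]+sn*d[1],-sn*d[0]+c*d[1])
E
```

```text
t 25.40 p [518.    3.3  97. ] rpy [3.141 0.    1.668] F [-0.2 -0.8  0.5] T [-0.05 -0.04  0.02] op 0.000 q [ 0.003  0.4    1.985 -0.     0.756 -0.094]
F now -54.966825814314205 64.89865007860624
```

{"method": "carry_out", "body": {
  "rows": "0 -0.25 0.02 -0.1 0;0 -0.25 0.02 0 0;0 -0.21 0 0 0;0 -0.21 0 0 0;0 -0.21 0.08 0 0;0 -0.21 0.09 0 0;0 -0.18 0.14 0 0;0 -0.18 0.14 0 0;0 -0.13 0.18 0 0;0 -0.13 0.19 0 0;0 -0.1 0.2 0 0;0 -0.1 0.2 0 0"
}}

```text
clock: 26.9
eef_pos: [559.7, -57.0, 99.0]
tcp_rot: [-3.137, -0.002, 1.668]
contact_force: [-16.8, 12.3, 7.2]
opening: -0.001
```

{"method": "carry_out", "body": {
  "rows": "0 0 0.08 0 0;0 0 0.03 0 0;0 0 0 0 0"
}}

```text
clock: 27.28
eef_pos: [560.0, -56.5, 98.7]
tcp_rot: [-3.131, -0.002, 1.668]
contact_force: [-19.0, 5.3, 11.1]
opening: 0.0
```

{"method": "carry_out", "body": {
  "rows": "0 0 -0.5 0 0;0 0 -0.3 -0.5 0;0 -0.8 0 -1 0;0 -0.8 0 -0.5 0;0 0 0 0 0"
}}

```text
clock: 27.9
eef_pos: [547.4, -108.9, 162.2]
tcp_rot: [3.137, 0.002, 1.666]
contact_force: [-0.3, 0.6, -0.8]
opening: -0.002
```

```bash
python3 - <<'E'
from h import *
s=st(); im,C=shot('wrist','w14')
cv2.imwrite('pics/w14z.png',cv2.resize(im[0:300,220:460],None,fx=2.5,fy=2,interpolation=cv2.INTER_CUBIC))
E
```

```text
t 27.90 p [ 547.4 -108.9  162.2] rpy [3.137e+00 2.000e-03 1.666e+00] F [-0.3  0.6 -0.8] T [0.01 0.   0.02] op -0.002 q [-0.199  0.354  1.863 -0.     0.92  -0.294]
```

View pics/w14z.png

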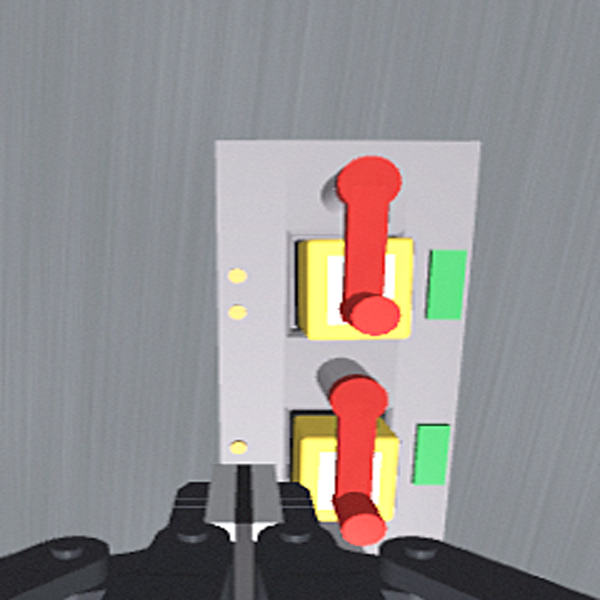

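```bash
python3 - <<'E'
from h import *
C=cam('wrist')
f=lambda p,z:unproj(C,(p[0]+.5)/2.5-.5+220,(p[1]+.5)/2-.5,z)
for H,Pn in (((369,180),(375,315)),((358,399),(362,530))):
    h=f(H,74);p=f(Pn,94); d=(p-h)[:2]; c,s=np.cos(.097),np.sin(.097)
    a=[c*d[0]+s*d[1],-s*d[0]+c*d[1]]; print(h.round(1),p.round(1),np.round(a,1),'q',np.arctan2(-a[0],-a[1]))
s=r.sense(); todelta(s,[330,235,260],1.57)
E
```

```text
[573.8 -15.7  74. ] [578.1 -60.8  94. ] [ -0.1 -45.3] q 0.0023518257397356153
[581.4 -95.2  74. ] [ 585.7 -140.4   94. ] [ -0.1 -45.5] q 0.002551768088718982
first-turn-free d(units) [12.066 -6.079 -3.328] || yaw turn about tool z units 0.692
```

Both levers read as shut (q≈0.002), with the relays under them. Next is the tray.

{"method": "carry_out", "body": {
  "rows": "0.5 0.5 0 -1 0;0.5 1 -0.5 -1 0;0.5 1 -0.5 -1 0;0.5 1 -0.5 -1 0;0.5 1 -0.5 -0.6 0;0.5 1 -0.5 0 0;0.5 1 -0.5 0 0;0.5 1 -0.5 0 0;0.5 1 -0.5 0 0;0.5 1 -0.5 0 0;0.5 1 -0.5 0 0;0.5 1 -0.5 0 0"
}}

```text
clock: 29.45
eef_pos: [346.5, 221.2, 297.2]
tcp_rot: [-3.141, 0.0, 1.669]
contact_force: [1.2, -0.5, 0.4]
opening: 0.5
```

{"method": "carry_out", "body": {
  "rows": "0.5 1 -0.5 0 0;0.5 1 -0.5 0 0;0.5 0.5 -0.1 0 0;0.5 0 0 0 1;0.5 0 0 0 1;0.5 0 0 0 1;0.5 0 0 0 1;0.5 0 0 0 1;0.5 0 0 0 1;0.5 0 0 0 1;0.5 0 0 0 1;0.5 0 0 0 1"
}}

```text
clock: 30.95
eef_pos: [307.9, 291.4, 297.3]
tcp_rot: [3.141, 0.0, 0.407]
contact_force: [-0.3, 1.1, 0.1]
opening: 0.501
```

{"method": "carry_out", "body": {
  "rows": "0.5 0 0 0 1;0.5 0 0 0 1;0.5 0 0 0 1;0.5 0 0 0 0;0.5 0 0 0 0"
}}

```text
clock: 31.58
eef_pos: [307.8, 291.5, 297.5]
tcp_rot: [3.141, 0.0, -0.004]
contact_force: [1.3, 0.6, -0.0]
opening: 0.501
```

```bash
python3 - <<'E'
from h import *
s=st(); im,C=shot('wrist','w15')
E
```

```text
t 31.57 p [307.8 291.5 297.5] rpy [ 3.141  0.    -0.004] F [ 1.3  0.6 -0. ] T [ 0.05 -0.02 -0.02] op 0.501 q [ 0.755 -0.018  1.982 -0.     1.177  2.33 ]
```

View pics/w15.png

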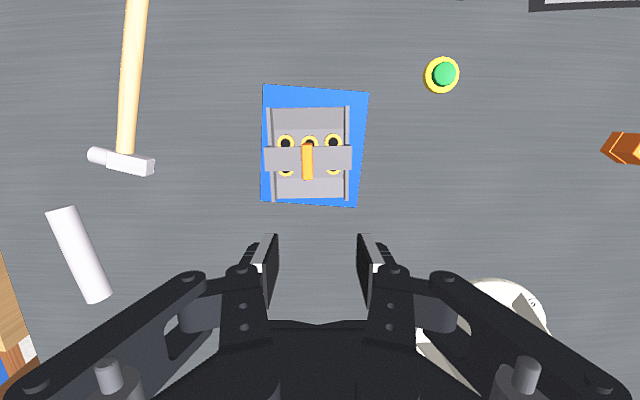

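```bash
python3 - <<'E'
from h import *
im=cv2.imread('pics/w15.png')
cv2.imwrite('pics/w15z.png',cv2.resize(im[75:215,250:380],None,fx=4.2,fy=4.2,interpolation=cv2.INTER_CUBIC))
E
```

```text
(no output)
```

View pics/w15z.png

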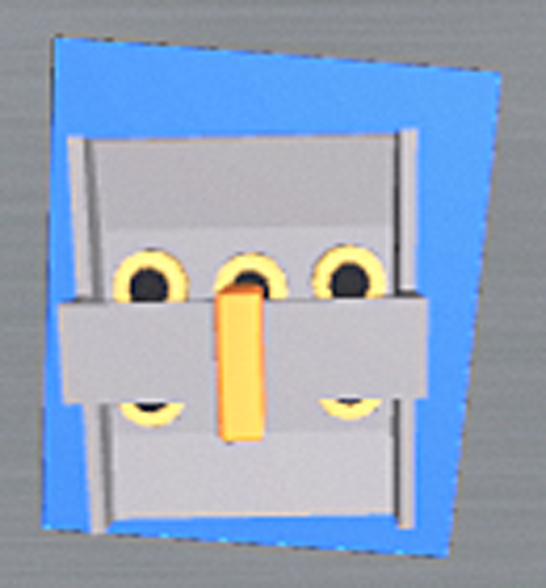

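```bash
python3 - <<'E'
from h import *
C=cam('wrist')
g=lambda pts:(np.array(pts)+.5)/4.2-.5+np.array((250,75))
m=g([(55,37),(500,72),(447,555),(43,527)])
o,e=fitrect(C,m,[(85,75),(85,-75),(-85,-75),(-85,75)],4,[340,295,0]); print('mat',o.round(3),e.round(1).tolist())
f=g([(216,290),(264,287),(264,440),(221,440)])
o,e=fitrect(C,f,[(20,6),(20,-6),(-20,-6),(-20,6)],108,[340,295,0]); print('fin',o.round(3),e.round(1).tolist())
print(unproj(C,f[:,0],f[:,1],108).round(1).tolist())
# tray wall tops z=34: outer corners
w=g([(68,137),(417,130),(413,527),(92,532)])
o,e=fitrect(C,w,[(65,55),(65,-55),(-65,-55),(-65,55)],34,[340,295,0]); print('tray',o.round(3),e.round(1).tolist())
# hopper rim from top cam
T=cam('top'); h=(np.array([(150,35),(365,60),(338,268),(121,242)])+.5)/[3.6,3.5]-.5+np.array((215,130))
o,e=fitrect(T,h,[(95,95),(95,-95),(-95,-95),(-95,95)],120,[640,167,0]); print('hop',o.round(3),e.round(1).tolist())
s=r.sense()
E
```

```text
mat [ 3.42192e+02  2.98198e+02 -7.80000e-02] [[-0.3, -0.2], [0.4, -0.3], [0.1, 0.4], [-0.2, 0.3]]
fin [3.35442e+02 3.01465e+02 4.00000e-03] [[0.2, -0.2], [-0.3, 0.4], [0.2, -0.1], [-0.1, -0.0]]
[[355.2, 307.8, 108.0], [355.9, 295.2, 108.0], [315.3, 295.6, 108.0], [315.4, 307.2, 108.0]]
tray [3.34773e+02 3.02103e+02 1.20000e-02] [[-0.1, -0.4], [0.1, -0.4], [0.1, 0.4], [-0.1, 0.5]]
hop [ 6.43546e+02  1.76736e+02 -1.24000e-01] [[1.5, 1.7], [-1.8, 1.2], [-1.4, -1.6], [1.7, -1.2]]
```

{"method": "carry_out", "body": {
  "rows": "0.45 0.46 -0.17 0 0;0.45 0.46 -0.17 0 0;0.45 0 0 1 0;0.45 0 0 1 0;0.45 0 0 1 0;0.45 0 0 1 0;0.45 0 0 1 0;0.45 0 0 0.6 0;0.45 0 0 0 0;0.45 0 0 0 0"
}}

```text
clock: 32.88
eef_pos: [336.2, 302.0, 130.1]
tcp_rot: [-3.141, -0.0, -0.007]
contact_force: [0.9, 0.5, 0.7]
opening: 0.447
```

```bash
python3 - <<'E'
from h import *
s=st(); im,C=shot('wrist','w16'); todelta(s,[335.4,301.7,97],0.004)
E
```

```text
t 32.88 p [336.2 302.  130.1] rpy [-3.141 -0.    -0.007] F [0.9 0.5 0.7] T [0.02 0.01 0.  ] op 0.447 q [ 0.729  0.259  2.102 -0.     0.78   2.307]
first-turn-free d(units) [-0.028  0.011  1.104] || yaw turn about tool z units -0.081
```

View pics/w16.png

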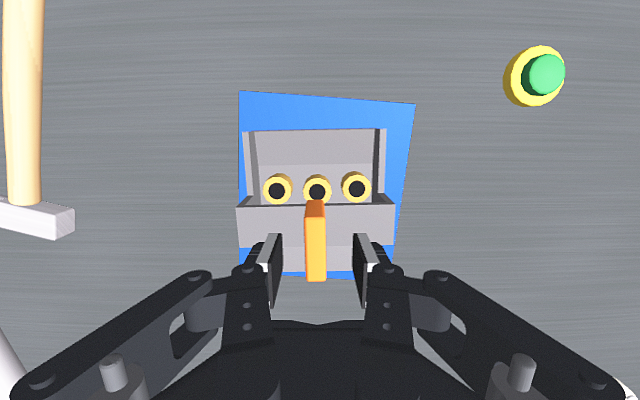

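{"method": "carry_out", "body": {
  "rows": "0.4 -0.03 0 0.5 -0.08;0.4 0 0 0.58 0;0.4 0 0 0 0;0 0 0 0 0;0 0 0 0 0;0 0 0 0 0;0 0 0 0 0;0 0 0 0 0;0 0 0 -0.2 0;0 0 0 -0.5 0;0 0 0 -0.5 0;0 0 0 0 0",
  "newtons": 60
}}

```text
clock: 34.42
eef_pos: [335.4, 302.4, 135.0]
tcp_rot: [-3.139, -0.003, 0.004]
contact_force: [0.5, 0.8, -4.6]
opening: 0.137
```

{"method": "carry_out", "body": {
  "rows": "0 0 0 -0.7 0;0 0 0 -0.8 0;0 0 0 -0.8 0;0 0 0 -0.8 0;0 0.4 0.2 -0.8 0;0 0.6 0.25 -0.3 0;0 0.8 0.33 0 0;0 0.8 0.33 0 0;0 0.8 0.33 0 0;0 0.8 0.33 0 0;0 0.8 0.33 0 0;0 0.8 0.33 0 0"
}}

```text
clock: 35.92
eef_pos: [510.2, 228.4, 258.7]
tcp_rot: [3.141, 0.001, 0.004]
contact_force: [0.3, -0.5, -4.2]
opening: 0.131
```

{"method": "carry_out", "body": {
  "rows": "0 0.8 0.33 0 0;0 0.8 0.33 0 0;0 0.8 0.33 0 0;0 0.8 0.3 0 0;0 0.6 0.2 0 0;0 0.5 0.1 0 0;0 0.2 0 0 0.5;0 0 0 0 0.4;0 0 0 0 0;0 0 0 0 0"
}}

```text
clock: 37.17
eef_pos: [644.0, 182.3, 259.2]
tcp_rot: [-3.142, 0.0, -0.12]
contact_force: [0.2, 0.1, -4.7]
opening: 0.131
```

```bash
python3 - <<'E'
from h import *
s=st(); im,C=shot('wrist','w17'); shot('top','t17'); shot('side','s17')
E
```

```text
t 37.17 p [644.  182.3 259.2] rpy [-3.142  0.    -0.12 ] F [ 0.2  0.1 -4.7] T [-0.04  0.   -0.02] op 0.131 q [0.274 0.416 1.525 0.    1.2   1.965]
```

View pics/w17.png

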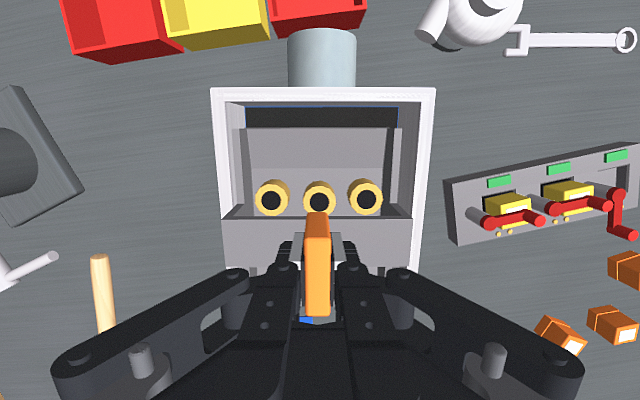

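View pics/s17.png

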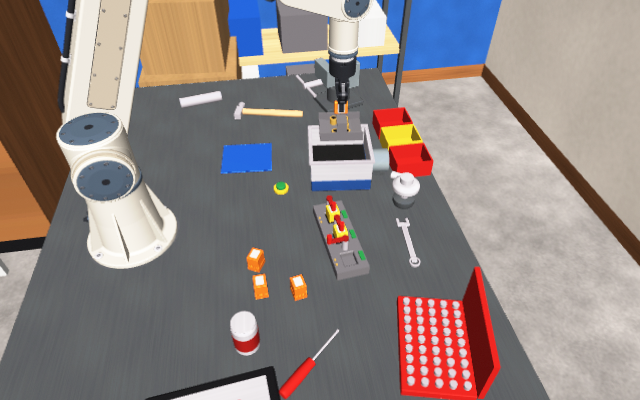

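View pics/t17.png

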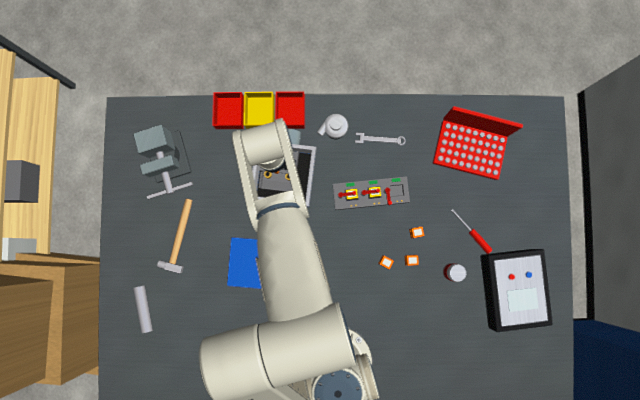

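```bash
python3 - <<'E'
from h import *
im=cv2.imread('pics/w17.png')
cv2.imwrite('pics/w17z.png',cv2.resize(im[75:275,200:445],None,fx=3,fy=2.9,interpolation=cv2.INTER_CUBIC))
s=r.sense(); C=cam('wrist')
M=R.from_euler('xyz',s['tcp_rot']).as_matrix()
q=np.array([(211,88),(436,88),(226,103),(420,101.),(223,220),(427,220)])
print(((unproj(C,q[:,0],q[:,1],120)-s['eef_pos'])@M).round(1).tolist())
E
```

```text
[[99.5, -92.8, 139.3], [99.4, 106.5, 139.3], [86.6, -80.4, 139.3], [88.3, 93.0, 139.3], [-23.7, -92.4, 139.3], [-23.8, 110.3, 139.3]]
```

View pics/w17z.png

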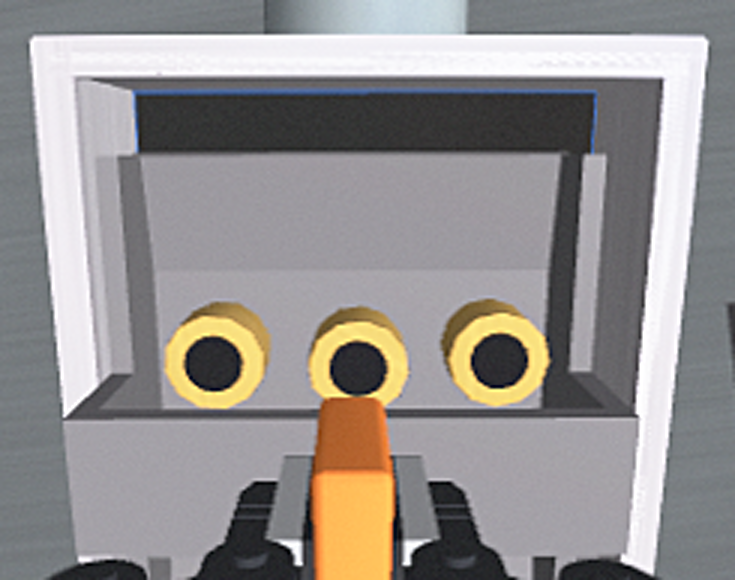

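{"method": "carry_out", "body": {
  "rows": "0 0 0.2 0.5 0;0 0 0 0.8 0;0 0 0 0.8 0;0 0 0 0.6 0;0 0 0 0.25 0;0 0.4 0 0 0;0 0.3 0 0 0;0 0 0 0 0;0 0 0 0 0"
}}

```text
clock: 38.45
eef_pos: [664.4, 173.6, 171.2]
tcp_rot: [-3.141, -0.001, -0.122]
contact_force: [-0.4, 0.5, -3.6]
opening: 0.136
```

```bash
python3 - <<'E'
from h import *
s=st(); im,C=shot('wrist','w18')
E
```

```text
t 38.45 p [664.4 173.6 171.2] rpy [-3.141e+00 -1.000e-03 -1.220e-01] F [-0.4  0.5 -3.6] T [-0.01  0.05 -0.03] op 0.136 q [0.253 0.525 1.559 0.    1.057 1.946]
```

View pics/w18.png

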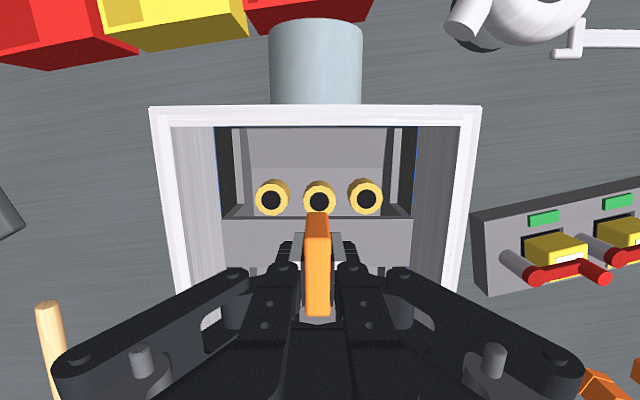

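{"method": "carry_out", "body": {
  "rows": "0 0.4 0 0 0;0 0.4 0 0 0;0 0.4 0 0 0;0 0 0 0 0"
}}

```text
clock: 39.0
eef_pos: [698.4, 169.5, 170.3]
tcp_rot: [3.141, 0.005, -0.122]
contact_force: [-6.1, 0.3, -2.5]
opening: 0.131
```

```bash
python3 - <<'E'
from h import *
s=st(); im,C=shot('wrist','w19'); shot('side','s19')
cv2.imwrite('pics/s19z.png',cv2.resize(cv2.imread('pics/s19.png')[60:220,270:450],None,fx=3.6,fy=3.6,interpolation=cv2.INTER_CUBIC))
E
```

```text
t 39.00 p [698.4 169.5 170.3] rpy [ 3.141  0.005 -0.122] F [-6.1  0.3 -2.5] T [0.3  1.22 0.02] op 0.131 q [2.350e-01 5.740e-01 1.476e+00 1.000e-03 1.096e+00 1.928e+00]
```

View pics/w19.png

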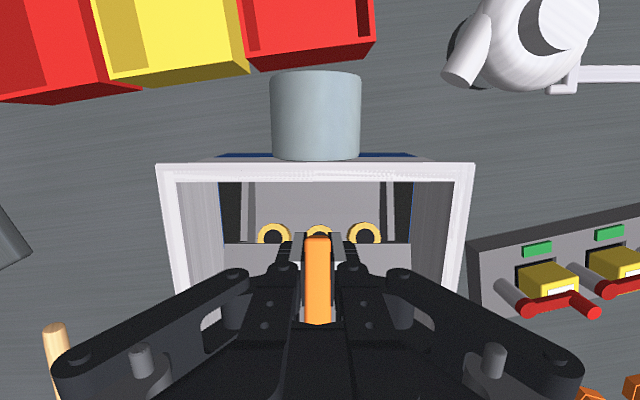

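View pics/s19z.png

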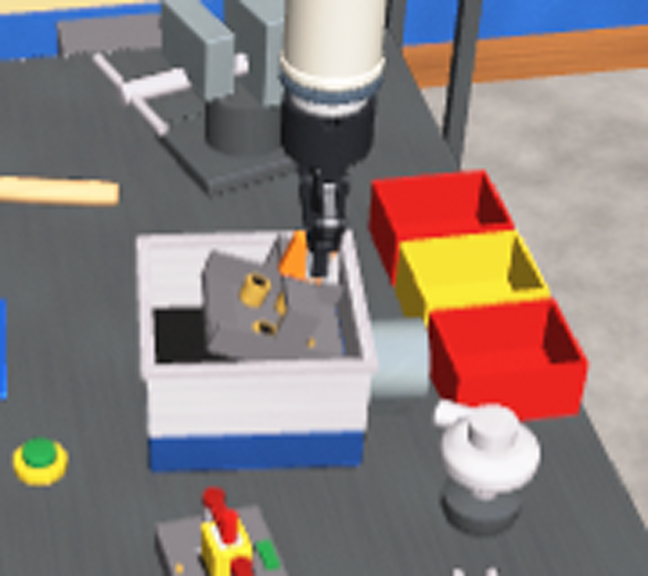

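The side view shows the tray turning about the pads (about 25° tilt) with only 6 N on the wrist. I'll keep pushing.

{"method": "carry_out", "body": {
  "rows": "0 0.4 0 -0.1 0;0 0.4 0 -0.1 0;0 0.4 0 -0.1 0;0 0.3 0 -0.1 0;0 0 0 0 0;0 0 0 0 0"
}}

```text
clock: 39.85
eef_pos: [741.7, 163.8, 180.8]
tcp_rot: [3.14, 0.007, -0.122]
contact_force: [-8.6, 0.4, -7.3]
opening: 0.127
```

```bash
python3 - <<'E'
from h import *
s=st(); im,C=shot('wrist','w20'); im,_=shot('side','s20')
cv2.imwrite('pics/s20z.png',cv2.resize(im[60:220,270:450],None,fx=3.6,fy=3.6,interpolation=cv2.INTER_CUBIC))
E
```

```text
t 39.85 p [741.7 163.8 180.8] rpy [ 3.14   0.007 -0.122] F [-8.6  0.4 -7.3] T [0.13 1.54 0.03] op 0.127 q [2.150e-01 6.270e-01 1.359e+00 1.000e-03 1.164e+00 1.907e+00]
```

View pics/w20.png

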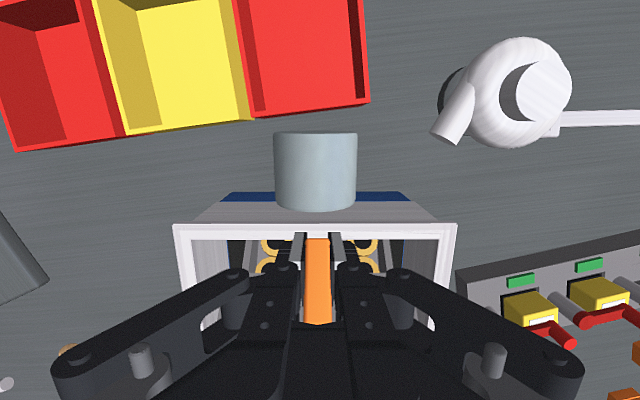

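View pics/s20z.png

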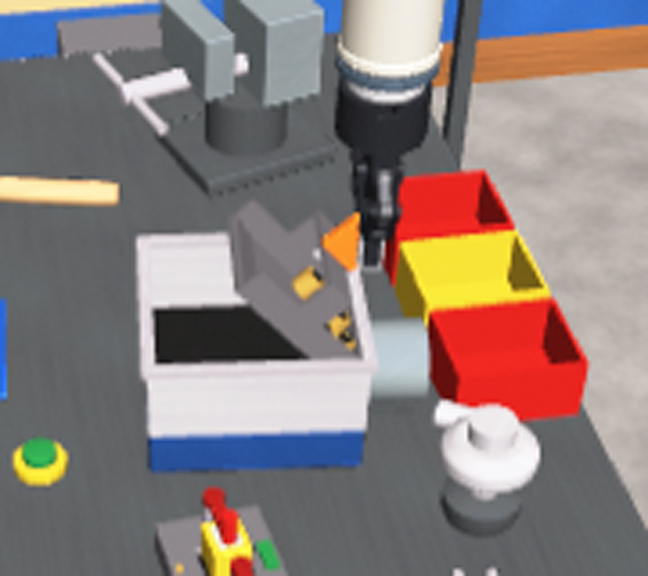

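{"method": "carry_out", "body": {
  "rows": "0 0.35 0 0 0;0 0.35 0 0 0;0 0 0 0 0;0 0 0 0 0"
}}

```text
clock: 40.45
eef_pos: [761.8, 161.3, 179.9]
tcp_rot: [3.14, 0.009, -0.122]
contact_force: [-8.7, 1.1, -8.7]
opening: 0.13
```

```bash
python3 - <<'E'
from h import *
s=st(); im,C=shot('wrist','w21'); im,_=shot('side','s21')
cv2.imwrite('pics/s21z.png',cv2.resize(im[60:220,270:450],None,fx=3.6,fy=3.6,interpolation=cv2.INTER_CUBIC))
E
```

```text
t 40.45 p [761.8 161.3 179.9] rpy [ 3.14   0.009 -0.122] F [-8.7  1.1 -8.7] T [ 0.26  1.75 -0.06] op 0.130 q [2.060e-01 6.580e-01 1.305e+00 1.000e-03 1.188e+00 1.898e+00]
```

View pics/s21z.png

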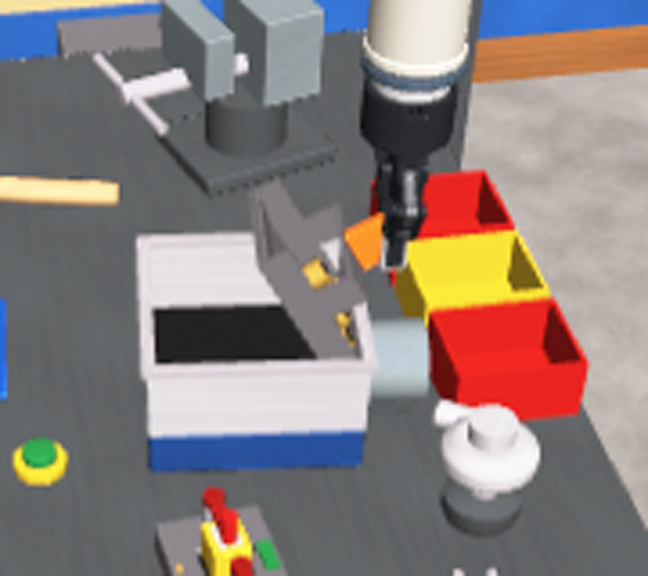

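{"method": "carry_out", "body": {
  "rows": "0 0 0 0 0;0 0 0 0 0;0 -0.4 0 0 0;0 -0.5 0 0 0;0 -0.5 0 0 0;0 0 0 0 0;0 0 0 0 0;0 0 0 0 0",
  "newtons": 110
}}

```text
clock: 41.55
eef_pos: [724.4, 166.3, 183.1]
tcp_rot: [-3.141, -0.001, -0.122]
contact_force: [0.6, 0.4, -2.6]
opening: 0.12
```

```bash
python3 - <<'E'
from h import *
s=st(); im,C=shot('wrist','w22'); im,_=shot('side','s22')
cv2.imwrite('pics/s22z.png',cv2.resize(im[60:220,270:450],None,fx=3.6,fy=3.6,interpolation=cv2.INTER_CUBIC))
E
```

```text
t 41.55 p [724.4 166.3 183.1] rpy [-3.141e+00 -1.000e-03 -1.220e-01] F [ 0.6  0.4 -2.6] T [-0.1  -0.19 -0.01] op 0.120 q [ 0.224  0.596  1.408 -0.     1.137  1.916]
```

View pics/s22z.png

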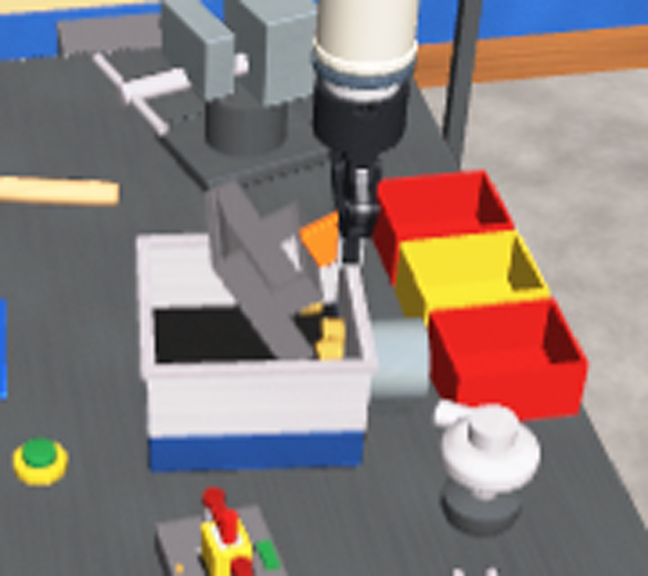

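View pics/w22.png

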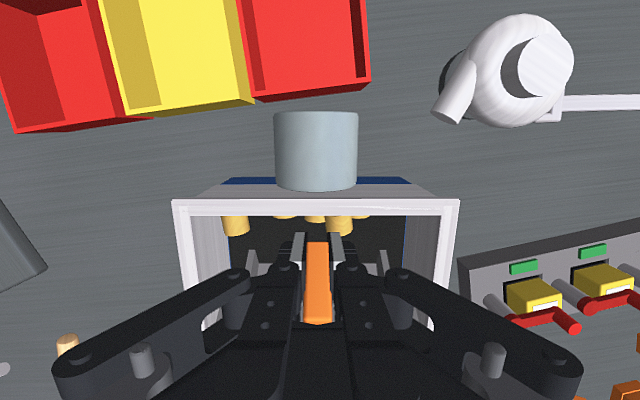

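{"method": "carry_out", "body": {
  "rows": "0 -0.3 0 -0.3 0;0 -0.3 0 -0.5 0;0 -0.2 0 -0.6 0;0 0 0 -0.6 0;0 0 0 -0.6 0;0 0 0 -0.6 0;0 0 0 0 0;0 0 0 0 0"
}}

```text
clock: 42.65
eef_pos: [699.6, 169.2, 278.1]
tcp_rot: [3.141, 0.001, -0.122]
contact_force: [-0.0, 1.1, -2.8]
opening: 0.117
```

```bash
python3 - <<'E'
from h import *
s=st(); im,C=shot('wrist','w23'); im,_=shot('side','s23'); shot('top','t23')
cv2.imwrite('pics/s23z.png',cv2.resize(im[60:220,270:450],None,fx=3.6,fy=3.6,interpolation=cv2.INTER_CUBIC))
E
```

```text
t 42.65 p [699.6 169.2 278.1] rpy [ 3.141e+00  1.000e-03 -1.220e-01] F [-0.   1.1 -2.8] T [-0.03 -0.11  0.03] op 0.117 q [0.235 0.482 1.381 0.    1.279 1.928]
```

View pics/s23z.png

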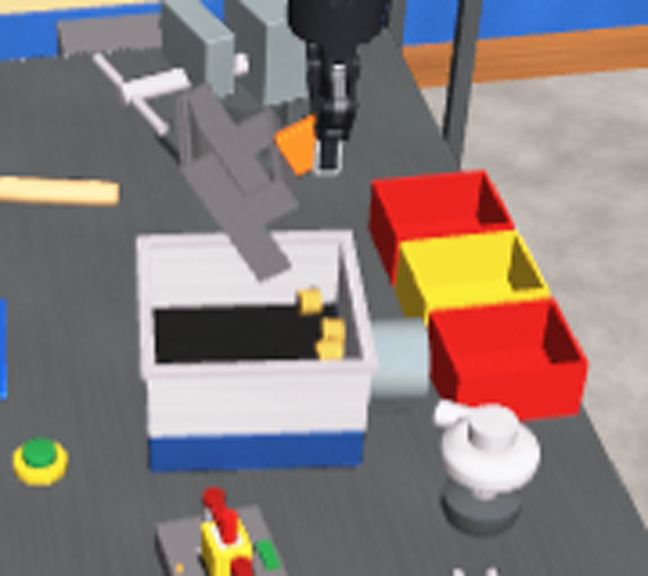

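View pics/w23.png

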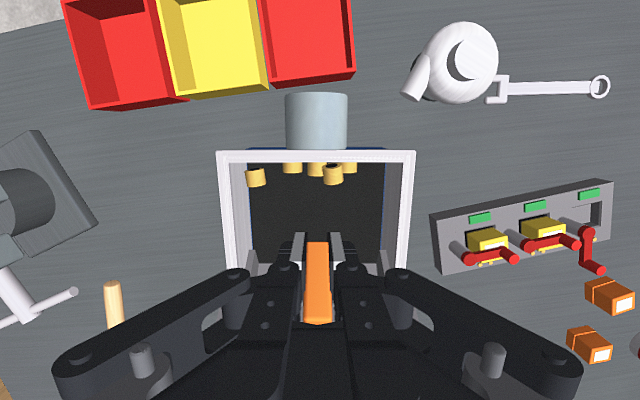

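All five bushes show in the hopper in the wrist view, at (256,177), (292,167), (316,170), (332,174) and (349,168), and the tray is empty. I'll right the tray by swinging its underside against the near rim, over the hopper.

{"method": "carry_out", "body": {
  "rows": "0 -0.7 0 0 0;0 -0.8 0 0 0;0 -0.77 0 0 0;0 0 0 0.7 0;0 0 0 0.8 0;0 0 0 0.8 0;0 0 0 0.07 0;0 0 0 0 0;0 0 0 0 0",
  "newtons": 45
}}

```text
clock: 43.92
eef_pos: [632.9, 177.7, 208.8]
tcp_rot: [-3.141, -0.002, -0.122]
contact_force: [0.4, -0.3, -2.0]
opening: 0.123
```

```bash
python3 - <<'E'
from h import *
s=st(); im,_=shot('side','s24')
cv2.imwrite('pics/s24z.png',cv2.resize(im[60:220,270:450],None,fx=3.6,fy=3.6,interpolation=cv2.INTER_CUBIC))
E
```

```text
t 43.92 p [632.9 177.7 208.8] rpy [-3.141e+00 -2.000e-03 -1.220e-01] F [ 0.4 -0.3 -2. ] T [-0.05 -0.19 -0.03] op 0.123 q [ 0.271  0.443  1.601 -0.     1.095  1.964]
```

View pics/s24z.png

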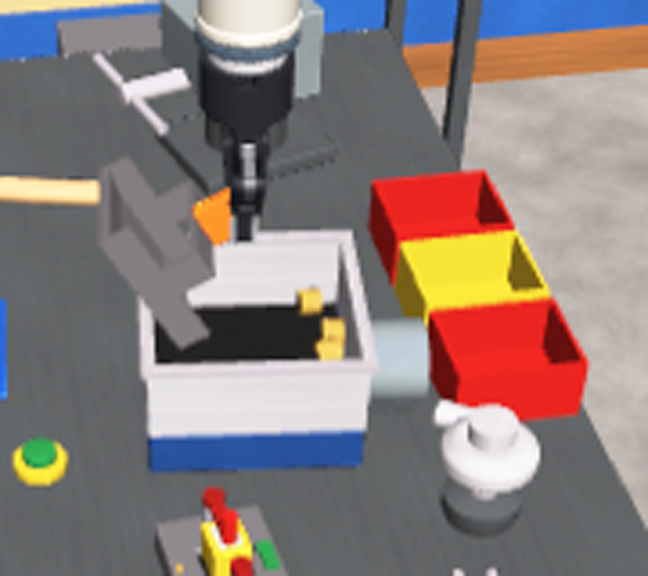

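{"method": "carry_out", "body": {
  "rows": "0 -0.5 0 0 0;0 -0.4 0 -0.22 0;0 -0.4 0 -0.22 0;0 -0.44 0 -0.11 0;0 -0.44 0 -0.11 0;0 0 0 0 0"
}}

```text
clock: 44.72
eef_pos: [568.4, 185.9, 230.1]
tcp_rot: [-3.14, -0.006, -0.121]
contact_force: [4.4, -1.6, 7.9]
opening: 0.126
```

```bash
python3 - <<'E'
from h import *
s=st(); im,_=shot('side','s25')
cv2.imwrite('pics/s25z.png',cv2.resize(im[60:220,240:420],None,fx=3.6,fy=3.6,interpolation=cv2.INTER_CUBIC))
E
```

```text
t 44.73 p [568.4 185.9 230.1] rpy [-3.14  -0.006 -0.121] F [ 4.4 -1.6  7.9] T [-0.38 -0.89 -0.07] op 0.126 q [ 3.140e-01  3.310e-01  1.720e+00 -1.000e-03  1.084e+00  2.006e+00]
```

View pics/s25z.png

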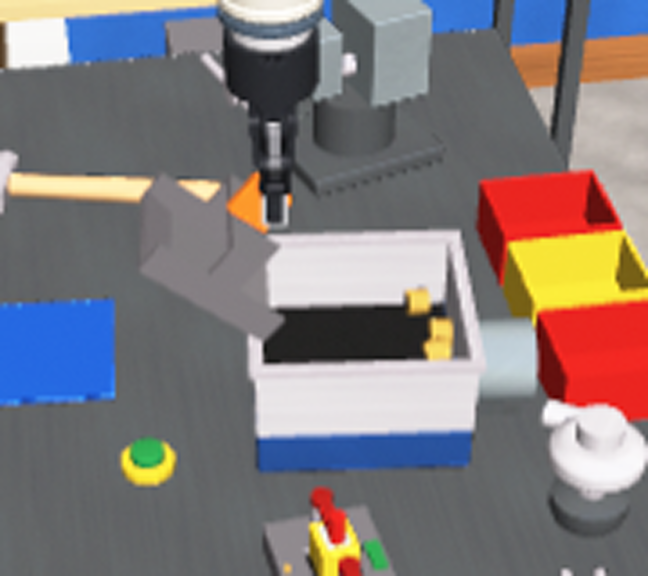

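Working: the tilt is down to about 35–40°. Continuing.

{"method": "carry_out", "body": {
  "rows": "0 -0.45 0 0 0;0 -0.45 0 0 0;0 -0.35 0 0.1 0;0 -0.35 0 0.1 0;0 -0.22 0 0.15 0;0 -0.22 0 0.15 0;0 0 0 0 0"
}}

```text
clock: 45.65
eef_pos: [506.8, 193.7, 217.4]
tcp_rot: [-3.139, -0.004, -0.122]
contact_force: [-13.1, -2.8, 39.8]
opening: 0.125
```

```bash
python3 - <<'E'
from h import *
s=st(); im,_=shot('side','s26')
cv2.imwrite('pics/s26z.png',cv2.resize(im[60:220,240:420],None,fx=3.6,fy=3.6,interpolation=cv2.INTER_CUBIC))
E
```

```text
t 45.65 p [506.8 193.7 217.4] rpy [-3.139 -0.004 -0.122] F [-13.1  -2.8  39.8] T [-0.86  1.37 -0.16] op 0.125 q [0.362 0.262 1.849 0.    1.026 2.054]
```

View pics/s26z.png

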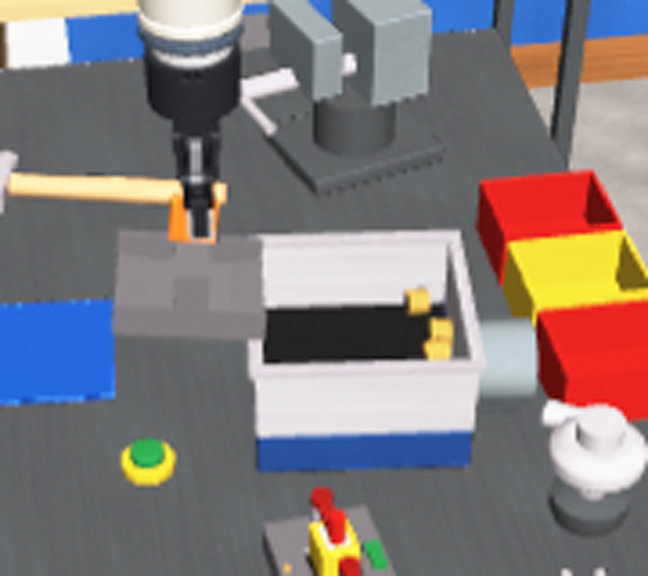

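{"method": "carry_out", "body": {
  "rows": "0 0 0 -0.6 0;0 -0.2 0 -0.6 0;0 -0.6 -0.3 0 0;0 -0.8 -0.4 0 0;0 -0.8 -0.4 0 0;0 -0.8 -0.4 0 0;0 -0.8 -0.4 0 0;0 -0.8 -0.4 0 0;0 -0.6 -0.3 0 0;0 -0.47 -0.19 0 -0.31;0 0 0 0 0;0 0 0 0 0"
}}

```text
clock: 47.2
eef_pos: [342.0, 297.3, 248.4]
tcp_rot: [3.141, -0.0, -0.078]
contact_force: [0.1, -0.3, -2.2]
opening: 0.124
```

```bash
python3 - <<'E'
from h import *
s=st(); im,_=shot('side','s27');shot('wrist','w27')
cv2.imwrite('pics/s27z.png',cv2.resize(im[60:220,160:340],None,fx=3.6,fy=3.6,interpolation=cv2.INTER_CUBIC))
E
```

```text
t 47.20 p [342.  297.3 248.4] rpy [ 3.141 -0.    -0.078] F [ 0.1 -0.3 -2.2] T [-0.03  0.    0.02] op 0.124 q [ 0.712  0.087  1.99  -0.     1.065  2.362]
```

View pics/s27z.png

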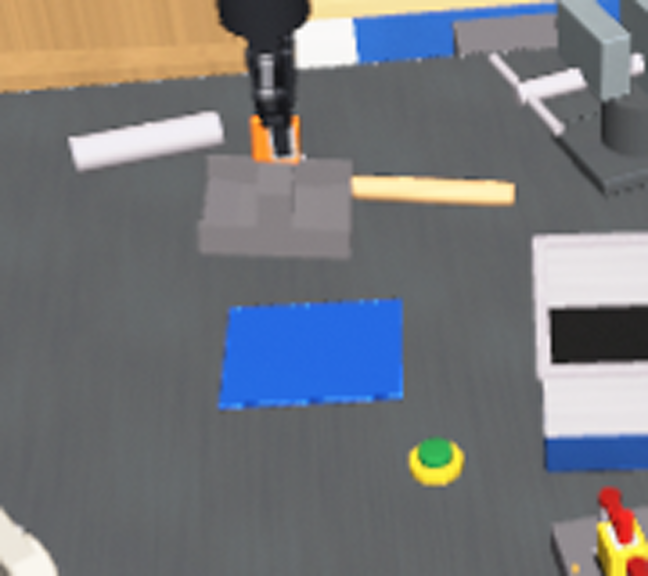

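View pics/w27.png

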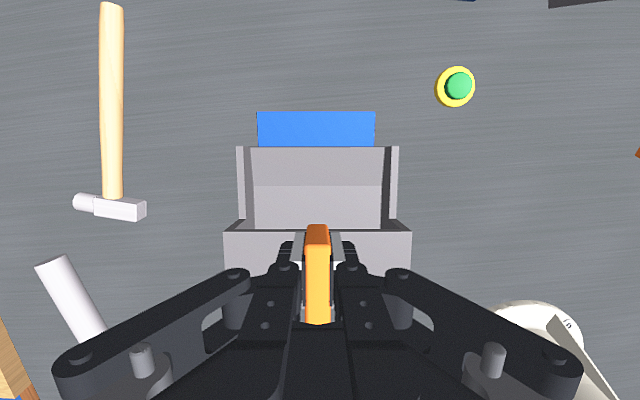

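{"method": "carry_out", "body": {
  "rows": "0 0.13 -0.04 0.7 0;0 0 0 0.8 0;0 0 0 0.8 0;0 0 0 0.8 0;0 0 0 0.8 0;0 0 0 0.6 0;0 0 0 0.2 0;0 0 0 0 0;0 0 0 0 0",
  "newtons": 30
}}

```text
clock: 48.42
eef_pos: [346.5, 298.6, 108.2]
tcp_rot: [-3.141, -0.001, -0.079]
contact_force: [-0.1, -0.5, -3.1]
opening: 0.121
```

```bash
python3 - <<'E'
from h import *
s=st(); im,_=shot('side','s28');shot('wrist','w28')
cv2.imwrite('pics/s28z.png',cv2.resize(im[60:220,160:340],None,fx=3.6,fy=3.6,interpolation=cv2.INTER_CUBIC))
E
```

```text
t 48.42 p [346.5 298.6 108.2] rpy [-3.141e+00 -1.000e-03 -7.900e-02] F [-0.1 -0.5 -3.1] T [ 0.03 -0.02  0.01] op 0.121 q [ 0.708  0.305  2.106 -0.     0.73   2.358]
```

View pics/s28z.png

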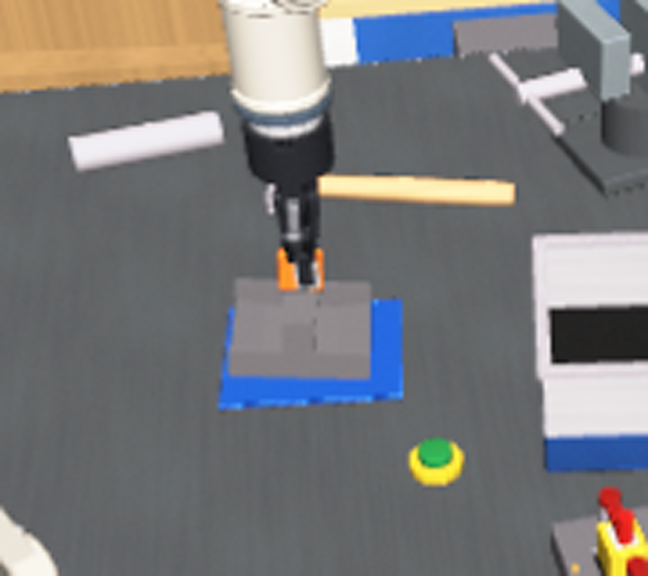

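View pics/w28.png

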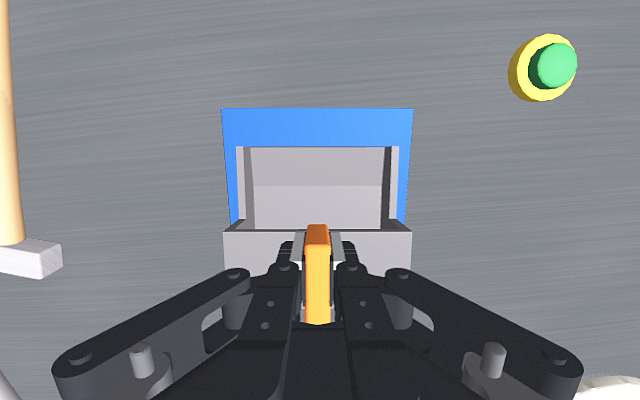

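```bash
python3 - <<'E'
from h import *
s=r.sense(); C=cam('wrist')
M=R.from_euler('xyz',s['tcp_rot']).as_matrix()
f=lambda p,z:((unproj(C,p[0],p[1],z)-s['eef_pos'])@M).round(1)
print('mat far',f((222,108),4),f((412,108),4))
for z in (16,22): print('tray far ramp',z,f((252,147),z),f((383,147),z))
for z in (37,43): print('wall tops outer',z,f((236,147),z),f((398,147),z))
E
```

```text
mat far [ 80.1 -72.8 104.3] [ 80.   74.8 104.2]
tray far ramp 16 [ 50.9 -48.2  92.2] [50.8 51.  92.2]
tray far ramp 22 [ 51.3 -46.8  86.2] [51.2 49.6 86.2]
wall tops outer 37 [ 52.4 -54.4  71.3] [52.3 56.4 71.2]
wall tops outer 43 [ 52.8 -52.6  65.3] [52.8 54.7 65.2]
```

{"method": "carry_out", "body": {
  "rows": "0 0 0 0.15 0;0 0 0 0.15 0;0 0 0 0 0;0 0 0 0 0",
  "newtons": 25
}}

```text
clock: 49.02
eef_pos: [344.6, 299.0, 100.6]
tcp_rot: [-3.141, 0.002, -0.08]
contact_force: [-20.1, 0.6, 42.4]
opening: 0.119
```

```bash
python3 - <<'E'
from h import *
s=st(); shot('wrist','w29')
E
```

```text
t 49.02 p [344.6 299.  100.6] rpy [-3.141e+00  2.000e-03 -8.000e-02] F [-20.1   0.6  42.4] T [-0.29  2.57 -0.15] op 0.119 q [0.71  0.318 2.111 0.003 0.714 2.358]
```

View pics/w29.png

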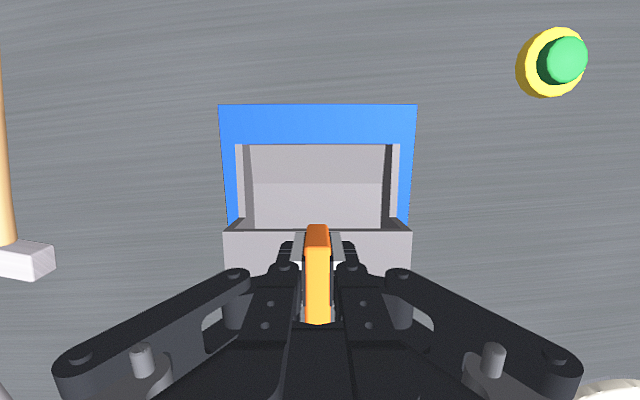

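```bash
python3 - <<'E'
from h import *
s=r.sense(); C=cam('wrist')
M=R.from_euler('xyz',s['tcp_rot']).as_matrix()
f=lambda p,z:((unproj(C,p[0],p[1],z)-s['eef_pos'])@M).round(1)
print('mat far',f((218.5,104),4),f((417,104),4))
print('ramp',f((250,144.5),13),f((384,144.5),13))
print('wall',f((235,144.5),34),f((399,144.5),34))
print('fin far',f((317,224),108), f((317,224),105))
E
```

```text
mat far [ 82.5 -72.7  96.5] [82.4 75.8 96.4]
ramp [ 53.  -48.5  87.6] [53.  50.6 87.5]
wall [ 54.4 -53.6  66.6] [54.3 55.6 66.5]
fin far [25.   1.2 -7.4] [23.9  1.1 -4.4]
```

```bash
python3 - <<'E'
from h import *
im=cv2.imread('pics/w29.png')
cv2.imwrite('pics/w29z.png',cv2.resize(im[130:335,215:420],None,fx=2.9,fy=2.9,interpolation=cv2.INTER_CUBIC))
s=r.sense(); C=cam('wrist')
M=R.from_euler('xyz',s['tcp_rot']).as_matrix()
f=lambda p,z:((unproj(C,p[0],p[1],z)-s['eef_pos'])@M).round(1)
print('fin far',f((317,247),108),f((317,325),108),'bridge far edge top',f((222,231),68),f((411,231),68))
E
```

```text
fin far [14.2  1.1 -7.4] [-27.1   1.1  -7.3] bridge far edge top [  6.1 -55.3  32.7] [ 6.1 56.7 32.6]
```

View pics/w29z.png

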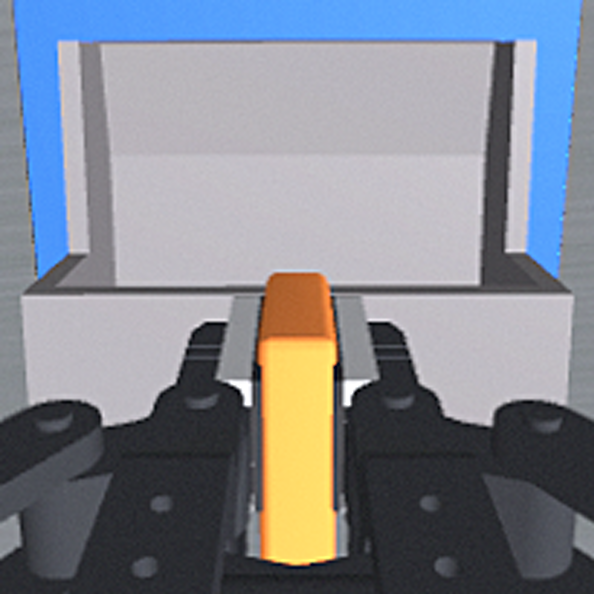

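{"method": "carry_out", "body": {
  "rows": "0 0 0 -0.4 0;0 0.28 0 0 0;0 0 0 0.15 0;0 0 0 0.1 0;0 0 0 0 0;0 0 0 0 0"
}}

```text
clock: 49.82
eef_pos: [354.2, 297.5, 102.7]
tcp_rot: [3.141, 0.0, -0.079]
contact_force: [-0.1, -1.0, -3.1]
opening: 0.124
```

```bash
python3 - <<'E'
from h import *
s=st(); shot('wrist','w30')
E
```

```text
t 49.83 p [354.2 297.5 102.7] rpy [ 3.141  0.    -0.079] F [-0.1 -1.  -3.1] T [ 0.01 -0.03  0.  ] op 0.124 q [0.695 0.322 2.097 0.    0.723 2.345]
```

View pics/w30.png

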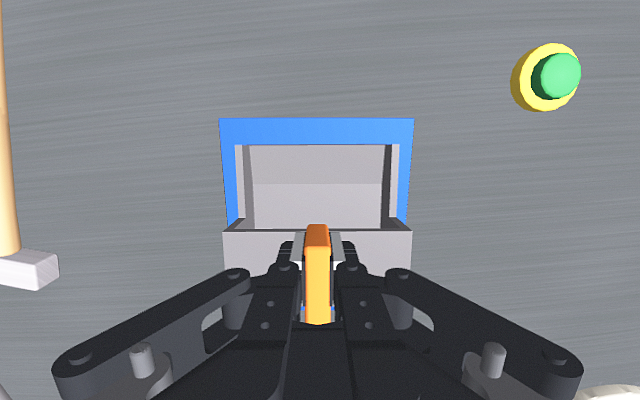

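{"method": "carry_out", "body": {
  "rows": "0 0 0 0.05 0;0 0 0 0.05 0;0 0 0 0 0;0.4 0 0 0 0;0.4 0 0 0 0;0.4 0 0 0 0;0.4 0 0 0 0"
}}

```text
clock: 50.75
eef_pos: [354.3, 297.6, 99.9]
tcp_rot: [3.142, 0.0, -0.079]
contact_force: [0.1, 1.0, 0.2]
opening: 0.401
```

{"method": "carry_out", "body": {
  "rows": "0.4 0 0 -0.5 0;0.4 0 0 -0.8 0;0.4 -0.8 0 -1 0;0.4 -0.8 0 -1 0;0.4 0 0 -1 0;0.4 0 0 -1 0;0.4 0 0 0 0;0.4 0 0 0 0"
}}

```text
clock: 51.75
eef_pos: [306.3, 301.2, 259.1]
tcp_rot: [-3.141, -0.0, -0.079]
contact_force: [-1.2, -0.5, 0.3]
opening: 0.403
```

```bash
python3 - <<'E'
from h import *
s=st(); shot('wrist','w31')
E
```

```text
t 51.75 p [306.3 301.2 259.1] rpy [-3.141 -0.    -0.079] F [-1.2 -0.5  0.3] T [ 0.01  0.02 -0.02] op 0.403 q [0.774 0.034 2.021 0.    1.086 2.423]
```

View pics/w31.png

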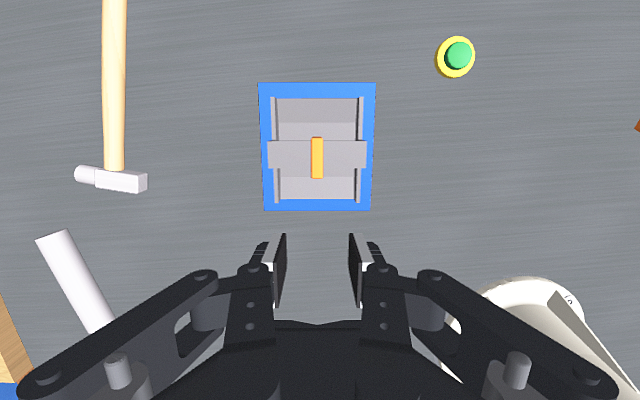

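```bash
python3 - <<'E'
from h import *
im=cv2.imread('pics/w31.png')
cv2.imwrite('pics/w31z.png',cv2.resize(im[75:220,250:385],None,fx=4,fy=4,interpolation=cv2.INTER_CUBIC))
E
```

```text
(no output)
```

View pics/w31z.png

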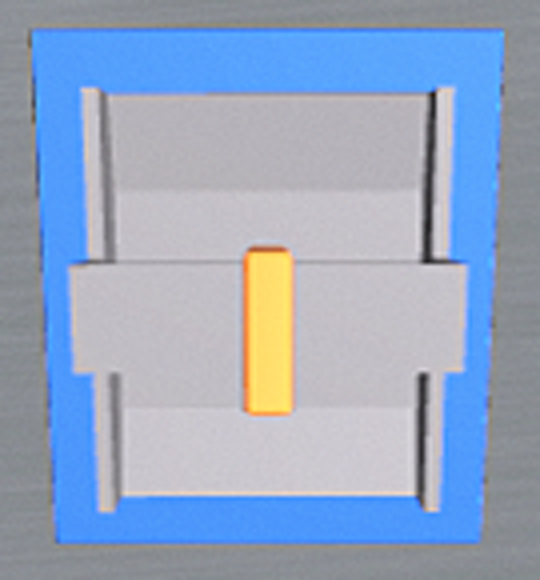

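```bash
python3 - <<'E'
from h import *
C=cam('wrist'); g=lambda pts:(np.array(pts)+.5)/4-.5+np.array((250,75))
o,e=fitrect(C,g([(31,29),(504,29),(481,543),(57,543)]),[(85,75),(85,-75),(-85,-75),(-85,75)],4,[340,295,0]); print('mat',o.round(3),e.round(1).tolist())
o,e=fitrect(C,g([(82,87),(455,87),(439,511),(99,512)]),[(65,55),(65,-55),(-65,-55),(-65,55)],34,[340,295,0]); print('tray',o.round(3),e.round(1).tolist())
o,e=fitrect(C,g([(244,249),(292,249),(292,414),(245,414)]),[(20,6),(20,-6),(-20,-6),(-20,6)],108,[340,295,0]); print('fin',o.round(3))
# button: green top
hsv=cv2.cvtColor(cv2.imread('pics/w31.png'),cv2.COLOR_BGR2HSV)
m=cv2.inRange(hsv,(45,90,60),(85,255,255)); 
n,l,st_,c=cv2.connectedComponentsWithStats(m); i=1+np.argmax(st_[1:,4]); print(c[i],st_[i])
for z in (25,30,40,50): print(z,unproj(C,*c[i],z).round(1))
# housing (yellow) ring bbox + side view
T=cv2.imread('pics/s27.png'); h2=cv2.cvtColor(T,cv2.COLOR_BGR2HSV); m=cv2.inRange(h2,(45,90,40),(85,255,255)); n,l,s2,c2=cv2.connectedComponentsWithStats(m)
for k in range(1,n):
    if s2[k,4]>20: print('side',c2[k],s2[k])
E
```

```text
mat [ 3.41651e+02  2.97647e+02 -7.80000e-02] [[-0.1, 0.1], [0.2, -0.1], [-0.0, -0.0], [-0.1, 0.1]]
tray [ 3.41255e+02  2.97459e+02 -7.80000e-02] [[-0.1, -0.1], [0.1, -0.2], [0.1, 0.3], [-0.1, 0.1]]
fin [ 3.41975e+02  2.97416e+02 -7.70000e-02]
[457.81818182  55.18353345] [444  42  28  28 583]
25 [441.  122.4  25. ]
30 [440.  124.8  30. ]
40 [438.1 129.7  40. ]
50 [436.1 134.5  50. ]
side [280.29032258 185.29032258] [276 181   9   9  62]
side [344.         213.55555556] [341 210   7   8  36]
side [352.24390244 233.19512195] [349 229   7   9  41]
side [361.41304348 254.80434783] [358 250   8  10  46]
```

```bash
python3 - <<'E'
from h import *
W=cam('wrist'); S=cam('side'); T=cam('top')
t=cv2.imread('pics/top0.png'); m=cv2.inRange(cv2.cvtColor(t,cv2.COLOR_BGR2HSV),(45,90,40),(85,255,255)); n,l,s,c=cv2.connectedComponentsWithStats(m)
k=[i for i in range(1,n) if abs(c[i][0]-302)<8 and abs(c[i][1]-234)<8][0]; print(c[k])
obs=[(W,(457.8,55.2)),(S,(280.3,185.3)),(T,c[k])]
f=lambda p:np.concatenate([proj(C,p)[0]-u for C,u in obs])
o=least_squares(f,[440,120,30]); print(o.x.round(1),o.fun.round(1))
s=r.sense(); todelta(s,[440,122,120],-.079)
E
```

```text
[300.94339623 233.75471698]
[442.5 119.2  18.2] [-0.1 -0.2  0.1 -0.   0.1  0.6]
first-turn-free d(units) [4.921 5.595 4.62 ] || yaw turn about tool z units 0.003
```

{"method": "carry_out", "body": {
  "rows": "0 0.8 0.95 0 0;0 0.85 0.95 0 0;0 0.85 0.95 0 0;0 0.85 0.95 0 0;0 0.85 0.95 0 0;0 0.79 0.91 0 0;0 0 0 0.9 0;0 0 0 1 0;0 0 0 1 0;0 0 0 1 0;0 0 0 0.6 0;0 0 0 0 0"
}}

```text
clock: 53.3
eef_pos: [440.7, 119.9, 122.1]
tcp_rot: [3.14, 0.005, -0.079]
contact_force: [0.1, -0.2, 0.3]
opening: 0.0
```

```bash
python3 - <<'E'
from h import *
s=st(); shot('wrist','w32'); im,_=shot('side','s32')
cv2.imwrite('pics/s32z.png',cv2.resize(im[60:220,200:380],None,fx=3.6,fy=3.6,interpolation=cv2.INTER_CUBIC))
E
```

```text
t 53.30 p [440.7 119.9 122.1] rpy [ 3.14   0.005 -0.079] F [ 0.1 -0.2  0.3] T [-0.03  0.05 -0.04] op 0.000 q [ 0.262  0.282  2.094 -0.     0.77   1.912]
```

View pics/w32.png

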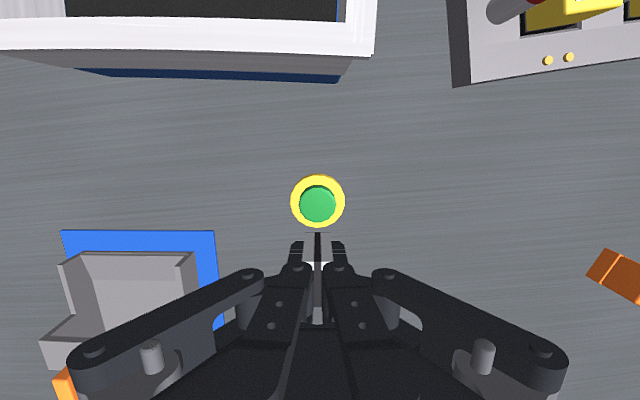

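View pics/s32z.png

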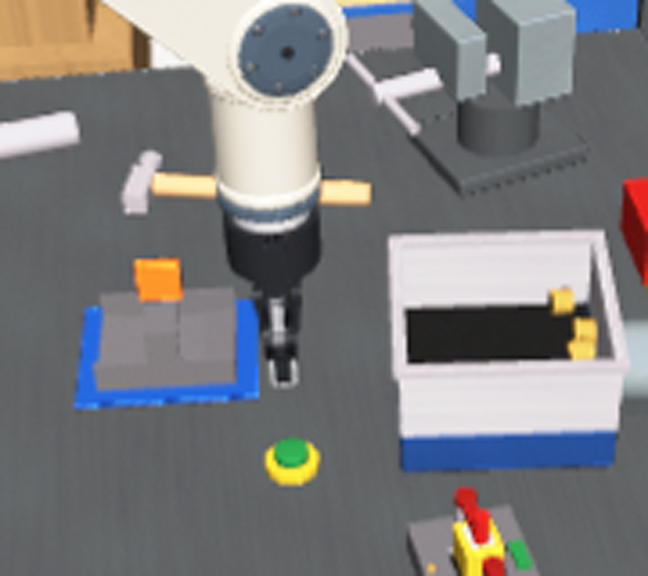

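```bash
python3 - <<'E'
from h import *
C=cam('wrist'); im=cv2.imread('pics/w32.png')
m=cv2.inRange(cv2.cvtColor(im,cv2.COLOR_BGR2HSV),(45,90,60),(85,255,255)); n,l,s,c=cv2.connectedComponentsWithStats(m)
for i in range(1,n):
    if s[i,4]>300: print(c[i],s[i]); k=i
s_=r.sense(); M=R.from_euler('xyz',s_['tcp_rot']).as_matrix()
x,y,w,h,_=s[k]
for z in (15,20,25,30,40):
    a=unproj(C,x,c[k][1],z);b=unproj(C,x+w,c[k][1],z); P=unproj(C,*c[k],z)
    print(z,P.round(1),'diam',np.linalg.norm(a-b).round(1),((P-s_['eef_pos'])@M/30).round(2))
E
```

```text
[316.96657382 203.21262767] [ 299  185   37   37 1077]
15 [444.  119.2  15. ] diam 31.8 [0.07 0.03 3.63]
20 [445.4 119.   20. ] diam 31.1 [0.11 0.03 3.46]
25 [446.8 118.9  25. ] diam 30.4 [0.16 0.03 3.3 ]
30 [448.2 118.8  30. ] diam 29.7 [0.21 0.03 3.13]
40 [450.9 118.6  40. ] diam 28.3 [0.3  0.03 2.8 ]
```

{"method": "carry_out", "body": {
  "rows": "0 0.1 0 0.8 0;0 0 0 0.8 0;0 0 0 0.8 0;0 0 0 0 0;0 0 0 0 0"
}}

```text
clock: 54.02
eef_pos: [446.1, 120.3, 53.0]
tcp_rot: [-3.141, -0.001, -0.079]
contact_force: [0.7, 0.1, -0.4]
opening: 0.004
```

{"method": "carry_out", "body": {
  "rows": "0 0 0 0.1 0;0 0 0 0.1 0;0 0 0 0.1 0;0 0 0 0 0"
}}

```text
clock: 54.52
eef_pos: [445.6, 120.2, 43.0]
tcp_rot: [-3.141, -0.0, -0.079]
contact_force: [0.2, -1.0, 2.2]
opening: 0.001
```

{"method": "carry_out", "body": {
  "rows": "0 0 0 0.1 0;0 0 0 0.1 0;0 0 0 0 0;0 0 0 0 0"
}}

```text
clock: 55.02
eef_pos: [445.7, 120.2, 37.8]
tcp_rot: [-3.141, -0.001, -0.079]
contact_force: [-4.3, -0.5, 19.4]
opening: 0.001
```

{"method": "carry_out", "body": {
  "rows": "0 0 0 0.03 0;0 0 0 0 0;0 0 0 -0.4 0;0 0 0 -1 0;0 0 0 -1 0;0 0 0 -1 0;0 0 0 -1 0;0 -1 0 -1 0;0 -1 0 -1 0;0 -1 0 0 0;0 0 0 0 0;0 0 0 0 0"
}}

```text
clock: 56.52
eef_pos: [356.0, 127.3, 228.0]
tcp_rot: [-3.142, -0.0, -0.078]
contact_force: [-0.1, 0.5, 0.4]
opening: -0.001
```

```bash
python3 - <<'E'
from h import *
s=st(); shot('wrist','w33'); im,_=shot('side','s33'); shot('top','t33')
cv2.imwrite('pics/s33z.png',cv2.resize(im[80:310,200:440],None,fx=3.3,fy=2.6,interpolation=cv2.INTER_CUBIC))
E
```

```text
t 56.52 p [356.  127.3 228. ] rpy [-3.142 -0.    -0.078] F [-0.1  0.5  0.4] T [ 0.01 -0.03 -0.02] op -0.001 q [ 0.339 -0.015  2.149 -0.     1.007  1.989]
```

View pics/w33.png

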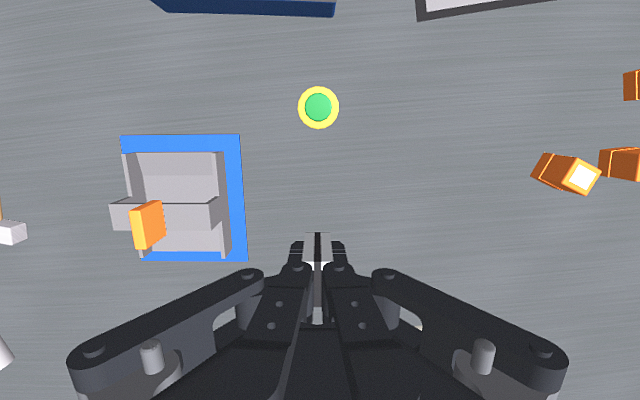

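View pics/s33z.png

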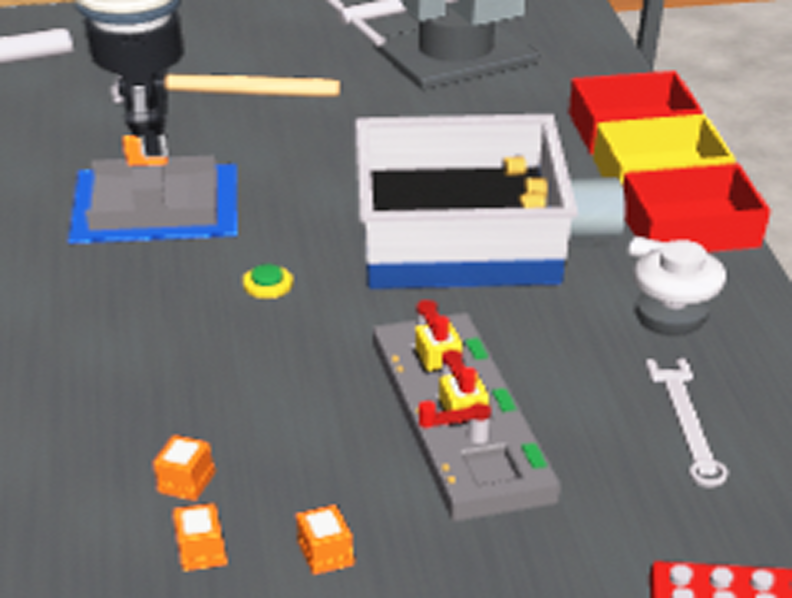

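View pics/t33.png

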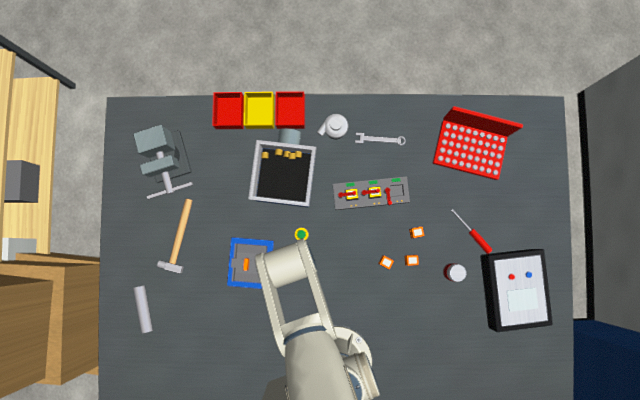

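The final views show both relays locked, five bushes in the hopper, the tray upright on its mat, the button back up and the orange decoys where they were. Handing in.

```bash
python3 -c "
from rig import r
print(r.sign_off())"
```

```text
the job is handed in; nothing more can be done
None
```

The job is done and handed in at about 57 s on the robot clock.

- **Relays:** There were two yellow relays. I plugged them into the left and middle pockets, and each was felt bottoming on the pocket floor. Both levers then read shut at about 0.002–0.003 rad. The third pocket stayed empty with its lever open.
- **Bushes:** The moves allow no tool tilt, so I tipped the tray by pushing its end against the inside of the hopper's far wall while it turned in the grip. All five bushes fell in; I counted five in the wrist picture, and the last top view shows them there.
- **Tray:** I swung it level again against the near rim and set it on the mat. The first touchdown was about 8 mm off centre, so I lifted and shifted it. It ended within about 0.5 mm of the mat's centre and aligned with it.
- **Button:** I pressed it last, to a hard stop at about 19 N, and it came back up.

No final check failed. The last pictures show the orange look-alikes and the other bench items where they started, and the arm touching nothing. The highest wrist force I read was about 43 N, brief, when seating a relay and at the first tray touchdown.

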